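# Nest the cups and sight the marker in the mirror

## Task

Stand the medium cup in the large cup, leaving the large one in its place, then stand the small red-banded cup in the medium one, and let go of them. Then take the sprung mirror by the blue tab on its top and turn it until the bench camera, looking into the mirror, sees the red band in the middle of its view; finish while still holding the mirror at that angle. Leave the other things alone.

Things in the scene. Friction and masses are not known exactly. Their poses are not given: they have to be found in the camera images.
- large_cup: largest of three white round open cups: 84 mm outside diameter, 40 mm tall, wall 4 mm, floor 5 mm thick. Origin: centre of the underside, z up along its axis.
- medium_cup: medium white open cup: 64 mm outside diameter (straight over its upper half, 58 mm at the foot), 70 mm tall, wall 4 mm, floor 5 mm. Origin: centre of the underside, z up along its axis. In the large cup it stands 5 mm above the large cup's underside, 6 mm of play all round, its top 35 mm clear above the rim.
- small_cup: smallest white open cup: 44 mm outside diameter (straight over its upper half, 38 mm at the foot), 100 mm tall, wall 4 mm, floor 5 mm; red band (the marker) round its top, 76 to 99 mm above its underside. Origin: centre of the underside, z up. In the medium cup it stands 5 mm above that cup's underside, 6 mm of play all round, its top 35 mm clear.
- sight_stand: fixed stand: flat aluminium rail 50 x 340 mm, 12 mm high, with a sprung mirror and, 250 mm from it in the stand's -y direction, a grey bench camera (top 121 mm up, lens at 98 mm) that looks along +y straight at the mirror. Origin: on the work surface under the mirror's upright turning axis; z up.
- mirror (a joint): turn of the mirror about the stand's upright axis, 0 to 1.2 rad, anticlockwise from above. A spring (0.03 N m at 0, 0.1 more per rad) returns it to 0. In the stand's frame (angles anticlockwise from its +x) the mirror faces 190 degrees + the joint value (nearly -x at 0), so the camera's line of sight leaves it towards 110 degrees + twice the joint value.
- mirror_tab (a point): blue upright grip tab on top of the mirror, on its turning axis and turning with it: 10 mm thick along its x (the way the mirror faces), 28 mm wide along y, 42 mm tall, from 125 to 167 mm above the work surface. This point: the middle of the tab, on the axis, 146 mm up. The black mirror frame below (66 mm wide, 62 mm tall) ends at 127 mm.
- sight_line (a point): point on the mirror's turning axis, 98 mm above the work surface, where the camera's line of sight meets the mirror. Its x axis points along the line of sight after reflection and turns twice as far as the mirror (y to the left of it, z up). A yellow needle 90 mm long, low under the mirror, points the same way.
- specimen_cup: small specimen cup with a white screw lid, 60 x 60 x 60 mm; a bystander. Origin: centre of its underside as it stands upright.
- reagent_box: small upright reagent carton, 45 x 52 x 60 mm; a bystander. Origin: centre of its underside as it stands upright.
- swab_tube: white swab tube with a blue cap, 104 mm long, 17 mm thick, lying; a bystander. Origin: in its middle, at its underside.
- red_pen: red and white pen, 136 mm long, 9 mm thick, lying; a bystander. Origin: in its middle, at its underside.
- blue_flask: blue flask, 54 mm wide, 120 mm tall; a bystander. Origin: centre of its underside as it stands upright.
Things that resemble listed ones, but are neither listed nor needed, are in the scene too. What is shaped like the small_cup but purple or yellow is not meant.

How it is judged:
On the way, in this order (a step that is already met when the one before it is completed fails the run):
1. the medium cup stands in the large cup, let go (horizontal distance between medium_cup and large_cup below 0.016 m and z of medium_cup in the frame of large_cup between 0.001 and 0.009 m and angle between each of medium_cup, large_cup's own z axis and vertical below 0.12 rad and linear speed of medium_cup below 0.03 m/s and contact force between the fingers and medium_cup below 0.2 N), for 0.2 s.
2. the small cup stands in the medium cup, which stands in the large cup, let go (all of step 1 and horizontal distance between small_cup and medium_cup below 0.016 m and z of small_cup in the frame of medium_cup between 0.001 and 0.009 m and angle between small_cup's own z axis and vertical below 0.12 rad and linear speed of small_cup below 0.03 m/s and contact force between the fingers and small_cup below 0.2 N), for 0.2 s.
3. the fingers hold the mirror's tab with the reflected line of sight on the nested red band (horizontal distance between medium_cup and large_cup below 0.016 m and z of medium_cup in the frame of large_cup between 0.001 and 0.009 m and angle between each of medium_cup, large_cup, small_cup's own z axis and vertical below 0.12 rad and horizontal distance between small_cup and medium_cup below 0.016 m and z of small_cup in the frame of medium_cup between 0.001 and 0.009 m and y of small_cup in the frame of sight_line between -0.018 and 0.018 m and x of small_cup in the frame of sight_line above 0.05 m and contact force between the fingers and mirror above 1 N and horizontal distance between the grasp point and mirror_tab below 0.018 m and distance between the grasp point and mirror_tab below 0.04 m), for 0.4 s.
At the end, for the whole second after the job is handed in: The cups are nested upright (feet 1 to 9 mm above the next underside, axes within 16 mm, tilt under 0.12 rad), at rest, untouched; the fingers hold the mirror's tab still (over 1 N, within 18 mm sideways), the reflected line of sight within 18 mm of the small cup's centre (all of step 3 and linear speed of each of small_cup, medium_cup below 0.03 m/s and contact force between the fingers and small_cup below 0.2 N and contact force between the fingers and medium_cup below 0.2 N and velocity of joint mirror between -0.1 and 0.1 rad/s); the arm keeps its last pose, push and grip.
It fails at once if the large cup is pushed more than 40 mm from its place (distance of large_cup from where it was at the start of the episode above 0.04 m).
It fails at once if a bystander (specimen cup, reagent carton, swab tube, pen or flask) is moved more than 30 mm (distance of any of specimen_cup, reagent_box, swab_tube, red_pen, blue_flask from where it was at the start of the episode above 0.03 m).
It also fails if it takes over 61 s, if anything falls off the work surface, if the arm or the gripper's body presses on something with over 40 N, if the wrist force passes 120 N, or if a joint passes its speed limit or range.

## Robot

A 6-joint arm with a two-finger parallel gripper is mounted at the origin on a cart in front of the work surface, level with it; the furniture and walls round the work are solid. World frame = base frame: x ahead of the robot, y to its left, z up, the work surface at z = 0. Lengths are in m, angles in rad, forces in N, time in s.
With the tool pointing down it reaches from about 0.35 to 0.85 m from the base axis. Payload 8.1 kg.
Tool frame: the origin (TCP) lies on the centre line of the jaws, within the pads' length; the fingertips stand 19 mm ahead of it and the grasp point (between the pads) is the TCP (robot.tips_ahead is the distance from the TCP to the fingertips, in m); y points along the fingers, z is the direction in which the jaws open and shut, and the axes are right-handed (so a half turn about y gives the same grasp; the last joint's range is limited). The gripper opens to 93 mm and grips with 3 to 60 N. Pads are 15 mm wide; open, the fingers measure 128 mm over their backs; the gripper's body (75 mm by 188 mm) begins 65 mm behind the grasp point.
Start: joints at [1.143, 0.13, 1.488, -0, 1.523, -0.085], TCP at [0.202, 0.565, 0.201] pointing down, gripper open.
Joint ranges: [-2.96, 2.96], [-0.89, 2.26], [0.02, 2.5], [-1.34, 4.48], [0, 2.73], [-2.66, 2.66]. Speed limits (rad/s): [2.39, 2.39, 2.79, 3.14, 3.14, 3.14].

## Interface

Orientations are given as a rotation vector (axis times angle).
In Python, from plant import robot, imaging, models gives the robot as it stands.
- The arm moves only by the tool carry_out, never from a script. Its argument "motion" is one flat list of numbers, 7 for each row, row after row: the shift along the tool's x, y, z in m, then the turn, a rotation vector about the tool's x, y, z in degrees, then the opening, from -1 (shut) to 1 (fully open). A call has exactly 5 rows; each row shifts and turns the pose as measured when the row begins, along the tool's axes as they then stand; what a row does not reach is not made up. A row lasts 1/10 s, in which the tool goes at most 50 mm and 8.59 degrees, less where a joint would pass 70% of its speed; a pose out of reach is approached as far as the arm can. A call is refused whole if a number of a shift passes 0.05 or a number of a turn 8.59, either way. A call with a gripper value outside its range is refused whole. The fingers move at their own pace and stop on an object; "squeeze" is the grip in N (left out, the last holds). Time passes only in rows, so rows that do not move let the fingers close, or fill a call up. It gives the time, the measured TCP pose, the force and the opening at its end, in the units of the state.
- robot.read_state(): the state, without advancing time (a new reading comes with each control period).
- imaging.read_camera(name): name is "side" or "top" or "wrist"; returns the picture (420x560x3 uint8, blue, green, red); there is no depth.
- imaging.camera_model(name): a dict with "K" (3x3 intrinsics, pixels), "k1" (the pictures are not rectified: a ray, as slopes to the right and down, at radius r is drawn at 1 + k1 r^2 times it, then the intrinsics apply), "position" and "orientation" of the camera in the world. Camera axes: x right, y down, z forward; pixel columns grow to the right and rows downward; lengths in m; the calibration is good to about 2 mm. A picture is of the moment at which its call begins: read the wrist's pose just before it. camera_model takes no time and is no camera call; for the wrist camera it gives the pose at the moment of the call.
- robot.close_job(): hands the job in, once; it reports no verdict.
Trained networks look in the newest picture that a camera, given by its name, has taken for a name from the list of things; names that differ only in an ending like _2 or _b are one class to them, and where a whole thing is asked for, a point or a joint stands for the part that bears it (a point fixed in the world has none). Each returns a list of dicts, best first, with "confidence" (0 to 1); they miss things now and then, are a little off and sometimes report something else, mostly with a low value. They report only what shows in the picture. A call takes as long as a camera call. They do not tell look-alikes from the thing itself.
- models.outline_of(camera, thing): "pixels" (420x560 bool, what is visible of it) and "pixel" ([column, row] in pixels, amid what is visible of it).
The state is a dict: "t": time; "q": joint angles; "dq": joint speeds; "joint_torque": joint torques, N m; "tool_pos": TCP position; "orientation": TCP orientation; "force": force on the tool from outside, world axes, zero at the start; "wrist_torque": the same for the moment, N m; "opening": finger opening in m.
Only numpy, scipy, OpenCV 4.12 (cv2) and the standard library are available. Lean on these libraries where they do the work, as an engineer would, in place of code of your own. Each camera call takes 0.05 s, during which the arm holds its last target.

## Working session

There is one attempt and no reset: what is moved stays moved. The work goes in short steps, Python scripts to look and compute and a tool call to move; the robot and the scene stay as the last step left them, time stands still between calls to the robot, and variables do not carry over. Pictures are saved under pics/ and viewed, and the job is handed in when it is done.

Besides the shell and the picture viewer there is one more tool, called after "Emit:" as name(argument=value, ...) on one line, values as JSON. carry_out: Moves the arm, as the interface text tells. Its arguments: {"type":"object","properties":{"motion":{"type":"array","items":{"type":"number"}},"squeeze":{"type":"number"}},"required":["motion"]}

```bash
ls; mkdir -p pics; python3 - <<'E'
from plant import robot, imaging, models
import cv2
s=robot.read_state(); print({k:(v if not hasattr(v,'round') else v) for k,v in s.items()})
for n in ["side","top","wrist"]:
    cv2.imwrite(f"pics/{n}0.png",imaging.read_camera(n)); m=imaging.camera_model(n); print(n,m)
E
```

```text
pics
{'t': 0.0, 'q': array([ 1.14263247e+00,  1.31160427e-01,  1.48929250e+00,  2.31309550e-06,
        1.52300674e+00, -8.53896331e-02]), 'dq': array([-1.05104913e-03, -8.94249280e-04,  1.84480517e-04, -9.50880654e-05,
        4.38350095e-04,  6.84334935e-04]), 'joint_torque': array([ 3.76711405e-04, -5.59821582e+01, -4.91773903e+01,  7.69880810e-02,
        3.48756323e-02, -1.68353745e-04]), 'tool_pos': array([0.20137748, 0.56454565, 0.20038067]), 'orientation': array([-1.55581792,  0.26941836, -0.26866686]), 'force': array([ 0.00980405, -0.43364415,  0.25495599]), 'wrist_torque': array([-0.03345014,  0.0287484 ,  0.00692867]), 'opening': 0.09279671781179792}
side {'K': array([[440.06104983,   0.        , 275.14046385],
       [  0.        , 440.06104983, 207.83757216],
       [  0.        ,   0.        ,   1.        ]]), 'k1': 0.03598334984377457, 'position': array([ 0.01106273, -1.03533556,  0.86672373]), 'orientation': array([-2.07536813,  0.52405599, -0.27741329])}
top {'K': array([[523.74708269,   0.        , 282.59848415],
       [  0.        , 523.74708269, 210.52494777],
       [  0.        ,   0.        ,   1.        ]]), 'k1': 0.025943424872160194, 'position': array([0.3554459 , 0.04211405, 1.52091139]), 'orientation': array([-2.16358144,  2.10821256, -0.16755798])}
wrist {'K': array([[313.85851316,   0.        , 278.1426451 ],
       [  0.        , 313.85851316, 213.27344806],
       [  0.        ,   0.        ,   1.        ]]), 'k1': -0.07026602116374163, 'position': array([0.12981168, 0.59173172, 0.38417712]), 'orientation': array([2.37457802, 1.67455907, 0.22972714])}
```

View pics/top0.png

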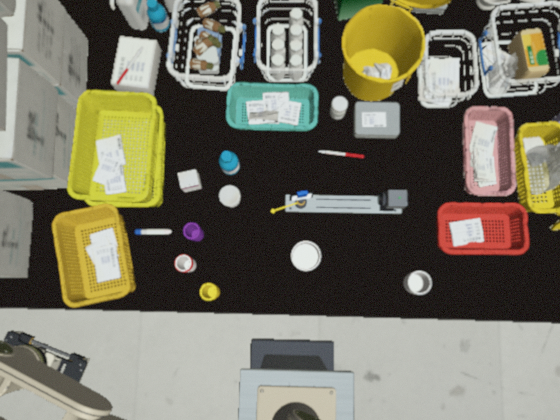

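View pics/side0.png

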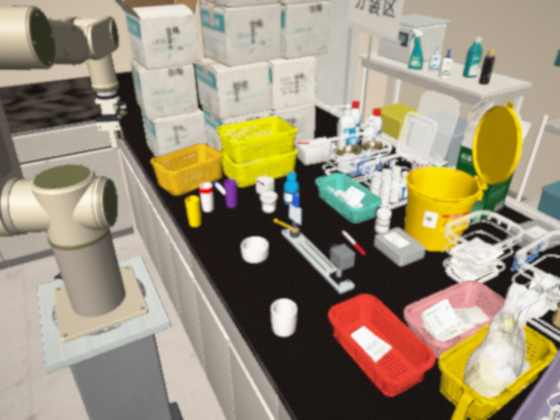

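View pics/wrist0.png

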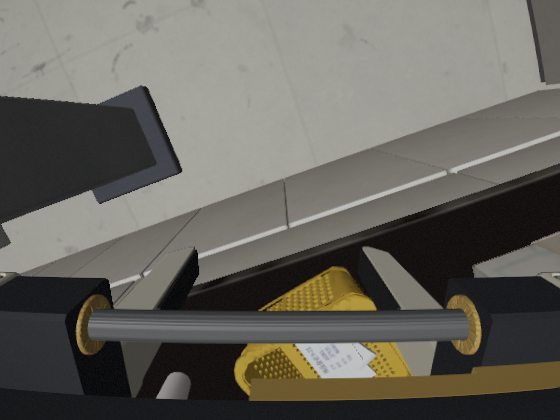

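```bash
cat > h.py <<'E'
import numpy as np, cv2
from scipy.spatial.transform import Rotation as R
from plant import robot, imaging, models
def ray(cam,px,m=None):
    m=m or imaging.camera_model(cam); K=m["K"]
    d=np.array([(px[0]-K[0,2])/K[0,0],(px[1]-K[1,2])/K[1,1]]); u=d.copy()
    for _ in range(20): u=d/(1+m["k1"]*(u@u))
    v=R.from_rotvec(m["orientation"]).apply([u[0],u[1],1]); return np.array(m["position"]),v
def at_z(cam,px,z,m=None):
    p,v=ray(cam,px,m); return p+v*(z-p[2])/v[2]
def proj(cam,P,m=None):
    m=m or imaging.camera_model(cam); K=m["K"]
    c=R.from_rotvec(m["orientation"]).inv().apply(np.atleast_2d(P)-m["position"])
    u=c[:,:2]/c[:,2:]; u=u*(1+m["k1"]*(u**2).sum(1,keepdims=True))
    return u*[K[0,0],K[1,1]]+[K[0,2],K[1,2]]
def cone(cam,x,y,prof,shape=(420,560)):
    "silhouette mask of body of revolution: prof [(z,r)]"
    a=np.linspace(0,2*np.pi,60); M=np.zeros(shape,np.uint8)
    pts=np.vstack([np.c_[x+r*np.cos(a),y+r*np.sin(a),0*a+z] for z,r in prof])
    cv2.fillConvexPoly(M,cv2.convexHull((proj(cam,pts)*16).astype(np.int32)),1,shift=4); return M>0
PR=dict(large_cup=[(0,.042),(.04,.042)],medium_cup=[(0,.029),(.035,.032),(.07,.032)],small_cup=[(0,.019),(.05,.022),(.1,.022)])
E
python3 - <<'E'
from h import *
import pickle
out={}
for cam in ["top","side"]:
    im=imaging.read_camera(cam); 
    for n in PR.keys()|{"mirror","mirror_tab","specimen_cup","reagent_box","swab_tube","red_pen","blue_flask","sight_stand"}:
        for o in models.outline_of(cam,n)[:4]:
            m=o["pixels"]; ys,xs=np.nonzero(m)
            print(cam,n,round(o["confidence"],2),np.round(o["pixel"]),m.sum(),xs.min(),xs.max(),ys.min(),ys.max(),at_z(cam,o["pixel"],0.03).round(3)[:2])
            out.setdefault((cam,n),[]).append(o)
    cv2.imwrite(f"pics/{cam}1.png",im)
    z=im[160:320,120:460] if cam=="top" else im[160:345,150:400]
    cv2.imwrite(f"pics/{cam}_crop.png",cv2.resize(z,None,fx=2.35,fy=2.35,interpolation=cv2.INTER_CUBIC))
pickle.dump(out,open("o.pkl","wb")); print(robot.read_state()["t"])
E
```

```text
top specimen_cup 0.56 [230. 196.] 397 218 239 185 207 [0.637 0.204]
top specimen_cup 0.45 [304. 195.] 187 289 312 191 202 [ 0.644 -0.008]
top reagent_box 0.75 [186. 179.] 340 178 199 171 190 [0.681 0.334]
top sight_stand 0.96 [346. 203.] 2247 271 405 190 213 [ 0.624 -0.133]
top medium_cup 0.91 [417. 281.] 480 404 429 271 293 [ 0.405 -0.331]
top blue_flask 0.66 [231. 165.] 405 219 239 151 175 [0.729 0.206]
top small_cup 0.7 [210. 290.] 262 200 219 283 299 [0.364 0.249]
top small_cup 0.64 [193. 230.] 237 184 201 223 240 [0.534 0.305]
top small_cup 0.56 [184. 265.] 279 175 195 255 271 [0.433 0.325]
top mirror_tab 0.62 [301. 195.] 196 290 313 190 202 [ 0.643 -0.002]
top large_cup 0.61 [304. 256.] 686 291 320 241 269 [ 0.468 -0.015]
top mirror 0.73 [303. 254.] 679 291 320 241 270 [ 0.472 -0.01 ]
top mirror 0.61 [306. 191.] 180 289 313 190 202 [ 0.655 -0.015]
top swab_tube 0.62 [152. 231.] 182 135 170 229 234 [0.528 0.424]
side specimen_cup 0.75 [268. 182.] 253 257 273 176 192 [0.699 0.34 ]
side specimen_cup 0.73 [269. 203.] 271 261 276 191 211 [0.631 0.196]
side specimen_cup 0.52 [255. 24
[... 205 characters left out ...]
316.] 799 272 296 299 335 [ 0.403 -0.318]
side blue_flask 0.51 [291. 186.] 313 285 298 172 203 [0.764 0.263]
side red_pen 0.47 [352. 243.] 64 346 363 234 252 [ 0.75  -0.149]
side red_pen 0.45 [292. 228.] 30 284 296 224 231 [0.624 0.012]
side small_cup 0.86 [193. 209.] 355 186 200 196 225 [0.372 0.288]
side small_cup 0.79 [206. 195.] 304 200 213 182 209 [0.45  0.363]
side small_cup 0.62 [230. 193.] 311 224 237 179 206 [0.535 0.332]
side mirror_tab 0.74 [297. 213.] 327 289 303 194 226 [0.688 0.088]
side large_cup 0.82 [255. 249.] 588 242 267 237 262 [ 0.464 -0.032]
side mirror 0.64 [295. 210.] 336 289 303 194 226 [0.69  0.104]
side mirror 0.29 [269. 203.] 279 261 276 190 211 [0.629 0.193]
1.35
```

View pics/top_crop.png

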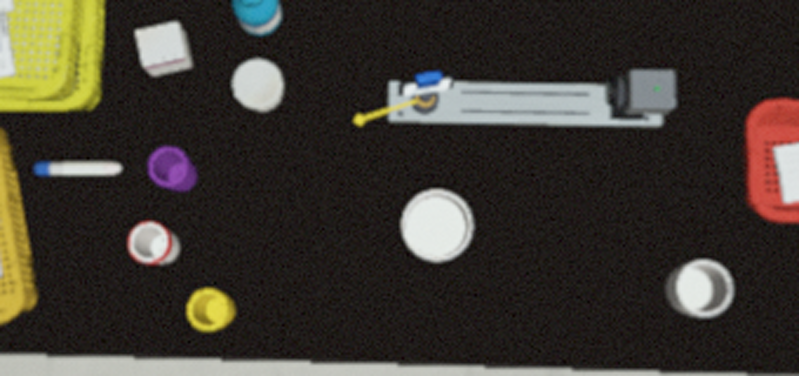

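View pics/side_crop.png

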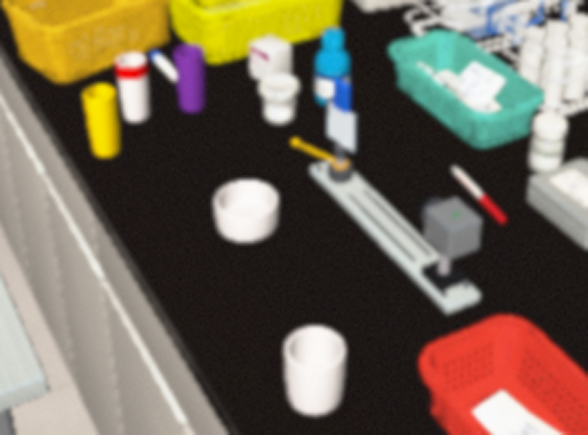

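```bash
python3 - <<'E'
from h import *
import pickle
from scipy.optimize import minimize
out=pickle.load(open("o.pkl","rb"))
pick={"large_cup":(0,0),"medium_cup":(0,0),"small_cup":(2,1)}
g={"large_cup":(.468,-.015),"medium_cup":(.405,-.325),"small_cup":(.44,.335)}
ims={c:cv2.imread(f"pics/{c}1.png") for c in("top","side")}
CM={c:imaging.camera_model(c) for c in ims}
for n in PR:
    ms={c:out[(c,n)][pick[n][i]]["pixels"] for i,c in enumerate(("top","side"))}
    def cost(p,cs=("top","side")):
        s=0
        for c in cs:
            M=cone(c,p[0],p[1],PR[n]); s+=1-(M&ms[c]).sum()/(M|ms[c]).sum()
        return s
    for cs in (("top",),("side",),("top","side")):
        r=minimize(cost,g[n],args=(cs,),method="Nelder-Mead",options=dict(initial_simplex=np.array(g[n])+[[0,0],[.02,0],[0,.02]],xatol=1e-4))
        print(n,cs,r.x.round(4),round(r.fun,3))
# tab: blue pixels
for c in ims:
    hsv=cv2.cvtColor(ims[c],cv2.COLOR_BGR2HSV); b=cv2.inRange(hsv,(105,120,60),(125,255,255))
    k,l,st,ce=cv2.connectedComponentsWithStats(b)
    print(c,[(st[i].tolist(),ce[i].round(1)) for i in range(1,k) if 280<ce[i][0]<320])
im=ims["top"][180:225,260:415]; cv2.imwrite("pics/st_top.png",cv2.resize(im,None,fx=5,fy=5,interpolation=cv2.INTER_CUBIC))
im=ims["side"][185:300,275:360]; cv2.imwrite("pics/st_side.png",cv2.resize(im,None,fx=5,fy=5,interpolation=cv2.INTER_CUBIC))
E
```

```text
large_cup ('top',) [ 0.4683 -0.0172] 0.088
large_cup ('side',) [ 0.4683 -0.0168] 0.077
large_cup ('top', 'side') [ 0.4708 -0.0178] 0.181
medium_cup ('top',) [ 0.4029 -0.3299] 0.146
medium_cup ('side',) [ 0.403  -0.3282] 0.076
medium_cup ('top', 'side') [ 0.4035 -0.327 ] 0.217
small_cup ('top',) [0.4369 0.3155] 0.103
small_cup ('side',) [0.4415 0.3244] 0.151
small_cup ('top', 'side') [0.4379 0.3169] 0.273
top [([319, 28, 3, 28, 35], array([319.3,  43.9])), ([296, 190, 13, 7, 67], array([301.9, 192.7]))]
side [([286, 192, 1, 1, 1], array([286., 192.])), ([291, 193, 9, 14, 92], array([295.6, 199.7]))]
```

View pics/st_top.png

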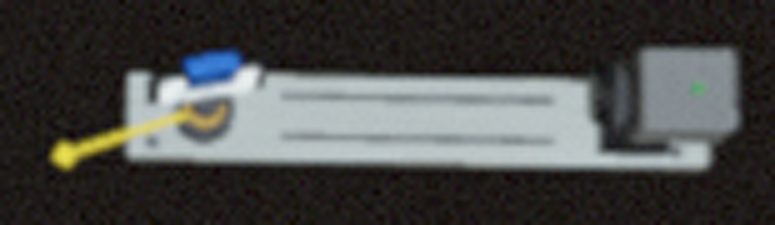

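View pics/st_side.png

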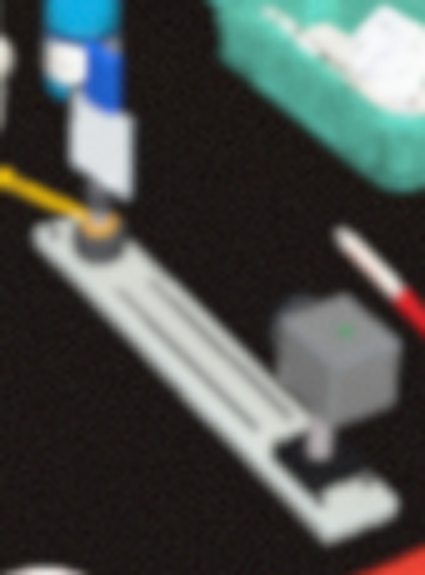

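```bash
python3 - <<'E'
from h import *
a,u=ray("top",(301.9,192.7)); b,v=ray("side",(295.6,199.7))
A=np.c_[u,-v]; s=np.linalg.lstsq(A,b-a,rcond=None)[0]; p=a+s[0]*u; q=b+s[1]*v; print("tab",p,q)
print("tab top@.155",at_z("top",(301.9,192.7),.155),"side@.148",at_z("side",(295.6,199.7),.148))
c=lambda x,y:(260+(x+.5)/5-.5,180+(y+.5)/5-.5)
for n,pp,z in (("L lower",c(128,160),.012),("R lower",c(710,168),.012),("L up",c(130,72),.012),("Rup",c(590,78),.012),("hub",c(205,118),.03),("needle",c(64,154),.04),("camtop",c(690,90),.121)):
    print(n,at_z("top",pp,z).round(4))
d=lambda x,y:(275+(x+.5)/5-.5,185+(y+.5)/5-.5)
for n,pp,z in (("L lower",d(38,232),.012),("R lower",d(325,530),.012),("hub",d(98,235),.03),("needle",d(5,175),.04),("camtop",d(348,330),.121)):
    print("s",n,at_z("side",pp,z).round(4))
print(proj("top",[[.44,.32,.1],[.44,.32,0]]),proj("side",[[.44,.32,.1],[.44,.32,0]]))
for n,P in (("large",(.468,-.017,0)),):
    print(np.linalg.norm(P))
s=robot.read_state(); print(R.from_rotvec(s["orientation"]).as_matrix().round(3))
E
```

```text
tab [6.27226316e-01 3.11871260e-05 1.46847152e-01] [ 6.27741802e-01 -2.00090786e-04  1.46956195e-01]
tab top@.155 [6.25613739e-01 2.80880833e-04 1.55000000e-01] side@.148 [ 0.6268475  -0.00170124  0.148     ]
L lower [0.5965 0.0435 0.012 ]
R lower [ 0.6005 -0.2954  0.012 ]
L up [0.6488 0.0436 0.012 ]
Rup [ 0.6521 -0.2258  0.012 ]
hub [ 6.193e-01 -4.000e-04  3.000e-02]
needle [0.5946 0.0802 0.04  ]
camtop [ 0.6254 -0.2606  0.121 ]
s L lower [0.5995 0.0374 0.012 ]
s R lower [ 0.6001 -0.2962  0.012 ]
s hub [ 0.6202 -0.0073  0.03  ]
s needle [0.5932 0.0725 0.04  ]
s camtop [ 0.629  -0.2646  0.121 ]
[[181.59844372 261.00024635]
 [188.24335413 263.23299437]] [[205.87675856 184.0081076 ]
 [208.37955121 207.48523381]]
0.468308658899235
[[ 0.942  0.     0.336]
 [-0.336 -0.     0.942]
 [ 0.    -1.    -0.   ]]
```

Emit:
carry_out(motion=[0.045,0,-0.02,0,-8,0,1,0.045,0,-0.03,0,-8,0,1,0.045,0,-0.04,0,-3.7,0,1,0.045,0,-0.05,0,0,0,1,0.03,0,-0.05,0,0,0,1])

```text
t: 1.85
tool_pos: [0.368, 0.3808, 0.2009]
orientation: [-1.569, -0.014, 0.014]
force: [1.0, -0.1, 0.9]
opening: 0.0929
```

Emit:
carry_out(motion=[0,0,-0.05,0,0,0,1,0,0,-0.05,0,0,0,1,0,0,-0.05,0,0,0,1,0,0,-0.05,0,0,0,1,0,0,-0.05,0,0,0,1])

```text
t: 2.35
tool_pos: [0.374, 0.1306, 0.2005]
orientation: [-1.569, -0.016, 0.011]
force: [0.5, -0.4, 0.0]
opening: 0.0931
```

Emit:
carry_out(motion=[0.01,0,-0.05,0,0,0,1,0.01,0,-0.05,0,0,0,1,0.009,0,-0.05,0,0,0,1,0,0,-0.05,0,0,0,1,0,0,-0.05,0,0,0,1])

```text
t: 2.85
tool_pos: [0.4055, -0.1169, 0.2022]
orientation: [-1.569, -0.023, 0.006]
force: [0.9, 0.6, -0.4]
opening: 0.0931
```

Emit:
carry_out(motion=[0,0,-0.05,0,0,0,1,0,0,-0.05,0,0,0,1,0,0,-0.05,0,0,0,1,0,0.015,-0.04,0,0,0,1,0,0.015,-0.016,0,0,0,1])

```text
t: 3.35
tool_pos: [0.4086, -0.3306, 0.1753]
orientation: [-1.576, -0.025, -0.004]
force: [0.6, 0.8, -0.1]
opening: 0.0929
```

```bash
cat > look.py <<'E'
import sys
from h import *
s=robot.read_state(); tag=sys.argv[1]
print("t",s["t"],"tcp",s["tool_pos"].round(4),"rot",s["orientation"].round(3),"open",round(s["opening"],4),"F",s["force"].round(2),"q",s["q"].round(2))
for c in sys.argv[2:]: cv2.imwrite(f"pics/{c}_{tag}.png",imaging.read_camera(c))
E
python3 look.py m1 wrist side
```

```text
t 3.35 tcp [ 0.4086 -0.3306  0.1753] rot [-1.576 -0.025 -0.004] open 0.0929 F [ 0.58  0.79 -0.11] q [-0.78 -0.08  1.75  0.01  1.46 -2.37]
```

View pics/wrist_m1.png

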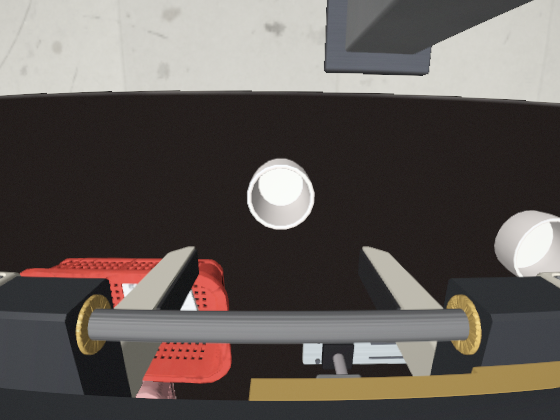

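View pics/side_m1.png

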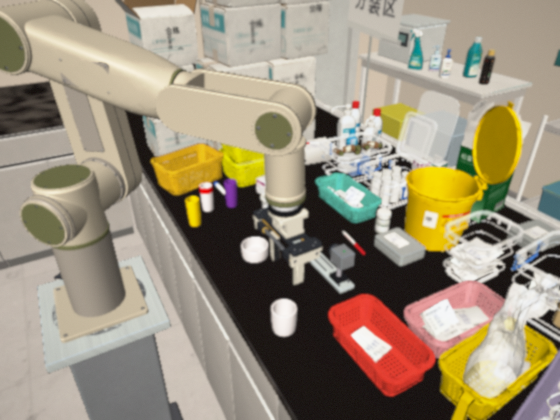

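```bash
cat > fit.py <<'E'
import sys
from h import *
from scipy.optimize import minimize
def rimfit(cam,im,guess,z,r,thr=110):
    pass
def fit(cam,n,guess,z0=0.0,dims=None):
    prof=[(z+z0,r) for z,r in PR[n]]
    o=models.outline_of(cam,n)
    best=None
    for k in o:
        M=cone(cam,*guess,prof); mk=k["pixels"]; iou=(M&mk).sum()/(M|mk).sum()
        if best is None or iou>best[0]: best=(iou,mk,k["confidence"])
    if best is None: print("none"); return
    mk=best[1]; m=imaging.camera_model(cam)
    def cost(p):
        M=cone(cam,p[0],p[1],prof); return 1-(M&mk).sum()/(M|mk).sum()
    r=minimize(cost,guess,method="Nelder-Mead",options=dict(initial_simplex=np.array(guess)+[[0,0],[.01,0],[0,.01]],xatol=1e-4))
    print(cam,n,"conf",round(best[2],2),"fit",r.x.round(4),"1-iou",round(r.fun,3)); return r.x
E
python3 - <<'E'
from fit import *
imaging.read_camera("wrist")
fit("wrist","medium_cup",(.403,-.329)); fit("wrist","large_cup",(.469,-.017))
im=cv2.imread("pics/wrist_m1.png")
a=np.linspace(0,6.28,60)
for z,r in((.07,.032),(0,.029)):
    for p in proj("wrist",np.c_[.403+r*np.cos(a),-.329+r*np.sin(a),0*a+z]): cv2.circle(im,tuple(int(v) for v in p.round()),0,(0,0,255),-1)
cv2.imwrite("pics/w1o.png",cv2.resize(im[140:260,200:360],None,fx=4,fy=4))
print(proj("side",[[.4086,-.3306,.1753]]),proj("wrist",[[.4086,-.3306,.1753],[.4086,-.3306,.06]]))
E
```

```text
wrist medium_cup conf 0.73 fit [ 0.403 -0.326] 1-iou 0.027
wrist large_cup conf 0.85 fit [ 0.4711 -0.0083] 1-iou 0.136
[[286.31228524 274.40171684]] [[269.49815516 248.77145048]
 [273.0192778  202.0778866 ]]
```

View pics/w1o.png

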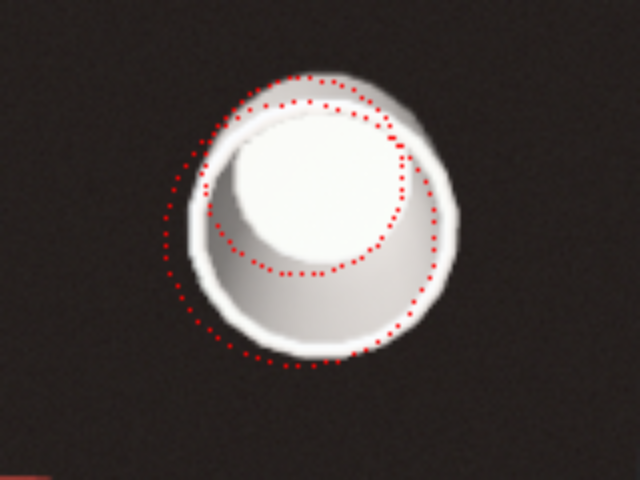

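```bash
python3 - <<'E'
from fit import *
s=robot.read_state(); print(s["t"],s["tool_pos"].round(4),s["orientation"].round(3))
imaging.read_camera("wrist")
p=fit("wrist","medium_cup",(.403,-.329)); fit("wrist","large_cup",(.469,-.017))
s=robot.read_state();print(proj("wrist",[s["tool_pos"]]))
Rm=R.from_rotvec(s["orientation"]); 
print("tool shift",Rm.inv().apply(np.r_[p,.06]-s["tool_pos"]).round(4), "upright turn deg", np.degrees((Rm.inv()*R.from_matrix([[1,0,0],[0,0,1],[0,-1,0]])).as_rotvec()).round(2))
E
```

```text
3.6 [ 0.4093 -0.3263  0.1758] [-1.574e+00 -2.700e-02 -1.000e-03]
wrist medium_cup conf 0.59 fit [ 0.4018 -0.3278] 1-iou 0.02
wrist large_cup conf 0.61 fit [ 0.4689 -0.0125] 1-iou 0.112
[[276.36991856 250.21436009]]
tool shift [-0.0103  0.1163 -0.001 ] upright turn deg [0.26 1.01 1.07]
```

Emit:
carry_out(motion=[-0.007,0.0,-0.0015,0.3,1.0,1.0,1,0,0.04,0,0,0,0,1,0,0.03,0,0,0,0,1,0,0,0,0,0,0,1,0,0,0,0,0,0,1])

```text
t: 4.25
tool_pos: [0.4047, -0.3273, 0.1101]
orientation: [-1.575, -0.004, -0.002]
force: [0.4, 0.0, 0.4]
opening: 0.0931
```

```bash
cat > ms.py <<'E'
import sys
from fit import *
n=sys.argv[1]; g=(float(sys.argv[2]),float(sys.argv[3])); z=float(sys.argv[4]); z0=float(sys.argv[5]) if len(sys.argv)>5 else 0
im=imaging.read_camera("wrist"); s=robot.read_state(); p=fit("wrist",n,g,z0); cv2.imwrite("pics/ms_%d.png"%(s["t"]*100),im); 
s=robot.read_state(); print(s["t"],s["tool_pos"].round(4),s["orientation"].round(3),"F",s["force"].round(1),"q",s["q"].round(2))
Rm=R.from_rotvec(s["orientation"]); 
print("world d",(np.r_[p,z]-s["tool_pos"]).round(4),"tool shift",Rm.inv().apply(np.r_[p,z]-s["tool_pos"]).round(4), "turn", np.degrees((Rm.inv()*R.from_matrix([[1,0,0],[0,0,1],[0,-1,0]])).as_rotvec()).round(2))
E
python3 ms.py medium_cup .402 -.328 .06; ls pics
```

```text
wrist medium_cup conf 0.67 fit [ 0.4014 -0.3284] 1-iou 0.016
4.35 [ 0.405  -0.3277  0.1106] [-1.576 -0.004 -0.002] F [-0.3  0.4  0.4] q [-0.78 -0.03  1.82 -0.    1.34 -2.35]
world d [-0.0037 -0.0007 -0.0506] tool shift [-0.0039  0.0506 -0.0004] turn [0.29 0.07 0.24]
ms_430.png
side0.png
side1.png
side_crop.png
side_m1.png
st_side.png
st_top.png
top0.png
top1.png
top_crop.png
w1o.png
wrist0.png
wrist_m1.png
```

Emit:
carry_out(motion=[-0.004,0.025,-0.0005,0.3,0,0.2,1,0,0.025,0,0,0,0,1,0,0.0,0,0,0,0,1,0,0,0,0,0,0,-1,0,0,0,0,0,0,-1], squeeze=20)

```text
t: 4.85
tool_pos: [0.4059, -0.333, 0.0698]
orientation: [-1.58, -0.009, -0.007]
force: [-0.3, -0.1, 0.1]
opening: 0.0816
```

Emit:
carry_out(motion=[0,0,0,0,0,0,-1,0,0,0,0,0,0,-1,0,0.0,0,0,0,0,-1,0,0,0,0,0,0,-1,0,0,0,0,0,0,-1])

```text
t: 5.35
tool_pos: [0.4081, -0.335, 0.0745]
orientation: [-1.585, -0.013, -0.01]
force: [-0.3, 0.2, -0.4]
opening: 0.0416
```

```bash
python3 look.py m2 wrist
```

```text
t 5.35 tcp [ 0.4081 -0.335   0.0745] rot [-1.585 -0.013 -0.01 ] open 0.0416 F [-0.32  0.15 -0.45] q [-0.78  0.01  1.85  0.    1.26 -2.36]
```

View pics/wrist_m2.png

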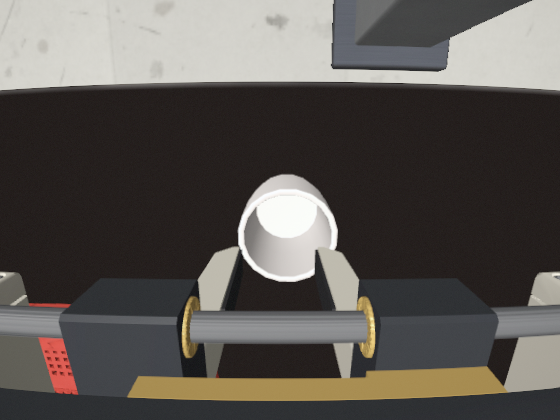

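```bash
python3 ms.py medium_cup .40 -.33 .06;python3 look.py m3 side top; python3 - <<'E'
from h import *
a=cv2.imread("pics/side_m3.png")[230:360,220:360];b=cv2.imread("pics/top_m3.png")[230:330,350:490]
s=robot.read_state()["tool_pos"]; print(proj("side",[s])-[220,230],proj("top",[s])-[350,230])
cv2.imwrite("pics/m3.png",np.vstack([cv2.resize(a,(560,520))[:300*1],cv2.resize(b,(560,400))[:300]]))
cv2.imwrite("pics/m3a.png",cv2.resize(a,(560,520)))
E
```

```text
wrist medium_cup conf 0.58 fit [ 0.4007 -0.3284] 1-iou 0.09
5.5 [ 0.4079 -0.3349  0.0742] [-1.585 -0.012 -0.01 ] F [ 0.8 -0.5 -0.7] q [-0.78  0.01  1.85  0.    1.26 -2.36]
world d [-0.0072  0.0066 -0.0142] tool shift [-0.0074  0.014   0.0068] turn [0.8  0.09 0.82]
t 5.5 tcp [ 0.4079 -0.3349  0.0742] rot [-1.585 -0.012 -0.01 ] open 0.0299 F [ 0.78 -0.49 -0.74] q [-0.78  0.01  1.85  0.    1.26 -2.36]
[[66.76074292 76.65407044]] [[71.95094955 49.68782677]]
```

View pics/m3a.png

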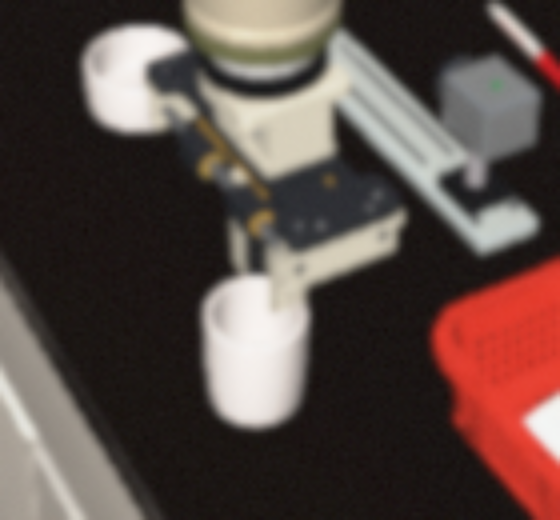

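```bash
python3 - <<'E'
from h import *
m=imaging.camera_model("side")
for z in (.04,.055,.07,.085,.1):
    for y in (-.355,-.318): print(z,y,((proj("side",[[.408,y,z]])-[220,230])*4).round(),((proj("wrist",[[.408,y,z]]))).round())
a=cv2.imread("pics/side_m3.png")
for y,c in ((-.355,(0,0,255)),(-.318,(0,255,0))):
  for z in (.055,.074,.1):
    p=proj("side",[[.408,y,z]])[0]; cv2.circle(a,tuple((p*16).round().astype(int).tolist()),10,c,-1,shift=4)
cv2.imwrite("pics/m3b.png",cv2.resize(a[230:360,220:360],(700,650),interpolation=cv2.INTER_CUBIC))
w=cv2.imread("pics/ms_545.png"); 
import os;print([f for f in os.listdir("pics") if f.startswith("ms")])
E
```

```text
0.04 -0.355 [[283. 367.]] [[250. 232.]]
0.04 -0.318 [[254. 329.]] [[300. 232.]]
0.055 -0.355 [[283. 350.]] [[248. 239.]]
0.055 -0.318 [[254. 312.]] [[301. 239.]]
0.07 -0.355 [[283. 332.]] [[245. 248.]]
0.07 -0.318 [[254. 294.]] [[303. 248.]]
0.085 -0.355 [[283. 314.]] [[242. 257.]]
0.085 -0.318 [[254. 277.]] [[304. 258.]]
0.1 -0.355 [[284. 296.]] [[239. 269.]]
0.1 -0.318 [[254. 259.]] [[306. 269.]]
['ms_430.png', 'ms_545.png']
```

View pics/m3b.png

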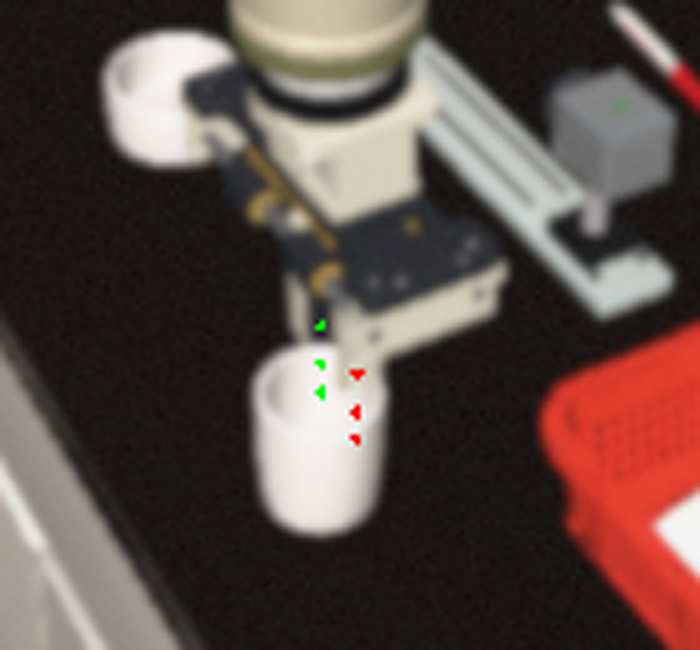

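```bash
python3 - <<'E'
from h import *
print(robot.tips_ahead,[a for a in dir(robot) if a[0]!='_'])
s=robot.read_state();print(s["t"],s["opening"],s["tool_pos"])
E
```

```text
0.019 ['IKError', 'close_job', 'read_state', 'tips_ahead']
5.6 0.02160776942702947 [ 0.40786527 -0.33485795  0.07414869]
```

Emit:
carry_out(motion=[0,0,0,0,0,0,1,0,0,0,0,0,0,1,0,0.0,0,0,0,0,1,0,0,0,0,0,0,1,0,0,0,0,0,0,1])

```text
t: 6.1
tool_pos: [0.4077, -0.3347, 0.0738]
orientation: [-1.584, -0.012, -0.01]
force: [0.3, 0.9, 0.7]
opening: 0.0565
```

```bash
python3 look.py m4 wrist side; python3 - <<'E'
from h import *
s=robot.read_state();print(s["t"],s["opening"],s["tool_pos"])
a=cv2.imread("pics/side_m4.png");cv2.imwrite("pics/m4b.png",cv2.resize(a[230:360,220:360],(700,650),interpolation=cv2.INTER_CUBIC))
E
```

```text
t 6.1 tcp [ 0.4077 -0.3347  0.0738] rot [-1.584 -0.012 -0.01 ] open 0.0565 F [0.34 0.95 0.74] q [-0.78  0.01  1.85  0.    1.26 -2.36]
6.2 0.06459989195081982 [ 0.40767143 -0.33469131  0.07380254]
```

View pics/m4b.png

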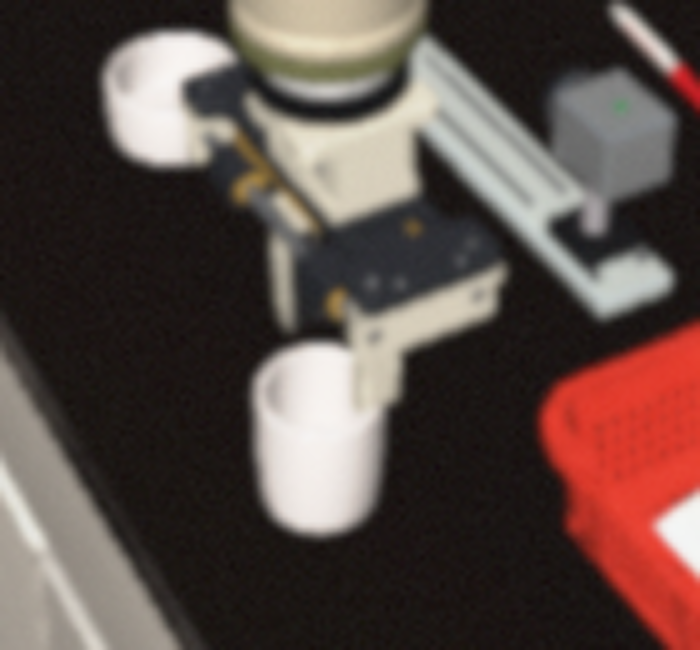

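View pics/wrist_m4.png

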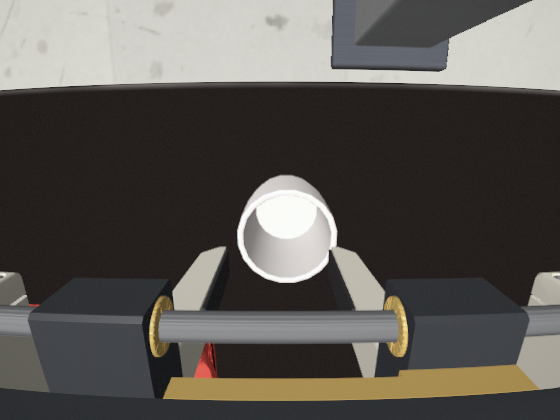

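```bash
python3 - <<'E'
from h import *
a=cv2.imread("pics/ms_545.png")[170:330,190:370];b=cv2.imread("pics/wrist_m4.png")[170:330,190:370]
cv2.imwrite("pics/z1.png",np.hstack([cv2.resize(x,None,fx=2.2,fy=2.2,interpolation=cv2.INTER_CUBIC) for x in (a,b)]))
m=imaging.camera_model("side"); print(R.from_rotvec(m["orientation"]).as_matrix().round(2))
m=imaging.camera_model("wrist"); s=robot.read_state(); T=R.from_rotvec(s["orientation"])
print("cam in tool",T.inv().apply(m["position"]-s["tool_pos"]).round(4),(T.inv()*R.from_rotvec(m["orientation"])).as_matrix().round(3))
E
```

```text
[[ 0.88 -0.26  0.39]
 [-0.47 -0.46  0.75]
 [-0.01 -0.85 -0.53]]
cam in tool [-0.0762 -0.1835  0.0012] [[-0.     0.962  0.273]
 [ 0.    -0.273  0.962]
 [ 1.     0.    -0.   ]]
```

View pics/z1.png

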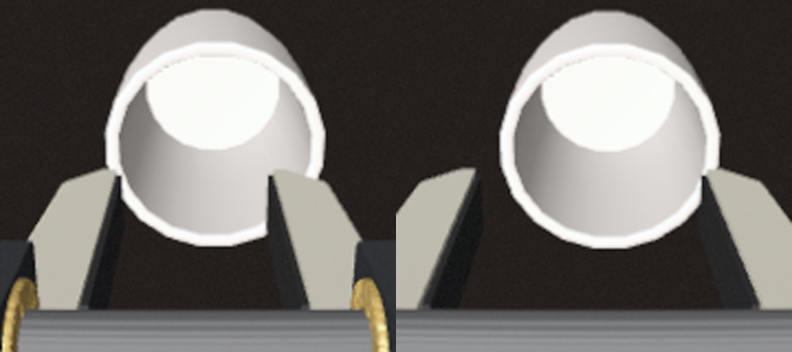

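Emit:
carry_out(motion=[-0.007,0,0.0065,0.8,0,0.8,1,0,0,0,0,0,0,1,0,0.0,0,0,0,0,1,0,0.02,0,0,0,0,1,0,0.012,0,0,0,0,1])

```text
t: 6.7
tool_pos: [0.4013, -0.3289, 0.0431]
orientation: [-1.572, -0.002, 0.0]
force: [-1.0, 0.3, -0.2]
opening: 0.0928
```

```bash
python3 ms.py medium_cup .4014 -.328 .022; python3 look.py m5 side wrist;  python3 - <<'E'
from h import *
a=cv2.imread("pics/side_m5.png");a=cv2.resize(a[230:360,220:360],(480,446),interpolation=cv2.INTER_CUBIC)
b=cv2.imread("pics/wrist_m5.png")[130:330,130:420]; b=cv2.resize(b,(310,214)); z=np.zeros((446,800,3),np.uint8); z[:,:480]=a; z[:214,490:]=b; cv2.imwrite("pics/m5b.png",z)
E
```

```text
wrist medium_cup conf 0.88 fit [ 0.3998 -0.3275] 1-iou 0.054
6.8 [ 0.4008 -0.3283  0.0425] [-1.571e+00 -1.000e-03  1.000e-03] F [-0.6  0.9 -0.2] q [-0.79  0.05  1.88  0.    1.22 -2.36]
world d [-0.0009  0.0009 -0.0205] tool shift [-0.0009  0.0205  0.0009] turn [-0.01  0.09  0.  ]
t 6.8 tcp [ 0.4008 -0.3283  0.0425] rot [-1.571e+00 -1.000e-03  1.000e-03] open 0.0929 F [-0.6   0.92 -0.16] q [-0.79  0.05  1.88  0.    1.22 -2.36]
```

View pics/m5b.png

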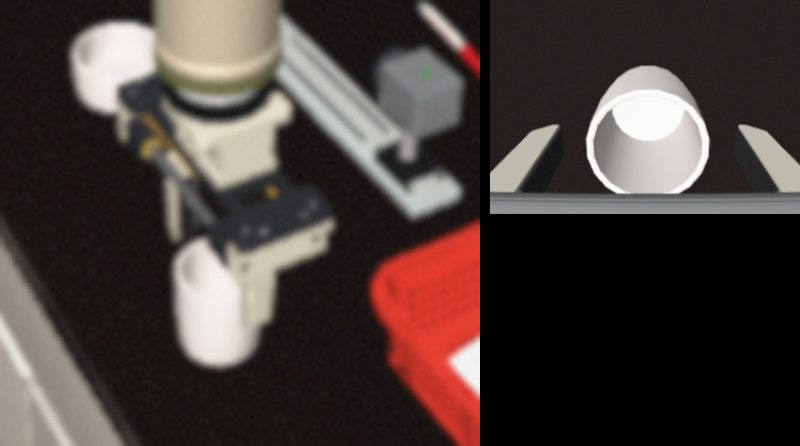

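Emit:
carry_out(motion=[-0.001,0.02,0.001,0,0,0,1,0,0,0,0,0,0,-1,0,0,0,0,0,0,-1,0,0,0,0,0,0,-1,0,0,0,0,0,0,-1], squeeze=20)

```text
t: 7.4
tool_pos: [0.4033, -0.3308, 0.0291]
orientation: [-1.577, -0.006, -0.004]
force: [-0.1, -0.0, -0.2]
opening: 0.0655
```

```bash
python3 look.py m6 wrist
```

```text
t 7.4 tcp [ 0.4033 -0.3308  0.0291] rot [-1.577 -0.006 -0.004] open 0.0655 F [-0.06 -0.02 -0.24] q [-0.79  0.07  1.88  0.    1.18 -2.36]
```

View pics/wrist_m6.png

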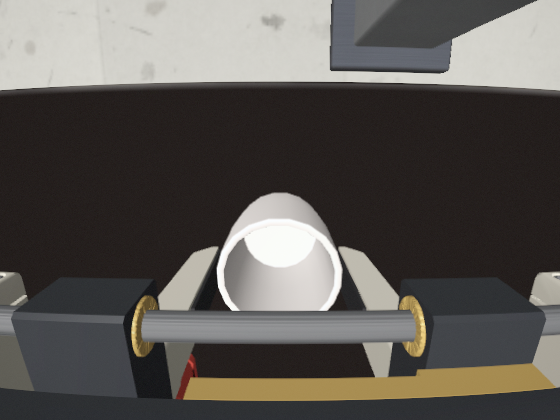

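Emit:
carry_out(motion=[0,0.003,0,0.3,0,0.3,-1,0,0,0,0,0,0,-1,0,0,0,0,0,0,-1,0,0,0,0,0,0,-1,0,0,0,0,0,0,-1], squeeze=20)

```text
t: 7.95
tool_pos: [0.4045, -0.3315, 0.0301]
orientation: [-1.573, -0.004, -0.001]
force: [-0.4, -0.1, -1.2]
opening: 0.0641
```

```bash
python3 look.py m7 wrist
```

```text
t 7.95 tcp [ 0.4045 -0.3315  0.0301] rot [-1.573e+00 -4.000e-03 -1.000e-03] open 0.0641 F [-0.37 -0.12 -1.17] q [-0.79  0.07  1.87  0.    1.19 -2.36]
```

View pics/wrist_m7.png

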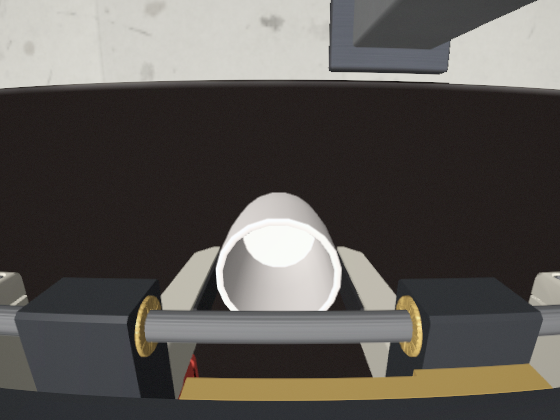

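Emit:
carry_out(motion=[0,-0.03,0,0,0,0,-1,0,-0.04,0,0,0,0,-1,0.01,-0.01,0.03,0,0,0,-1,0.015,0,0.045,0,0,0,-1,0.015,0,0.045,0,0,0,-1])

```text
t: 8.5
tool_pos: [0.4428, -0.2122, 0.1118]
orientation: [-1.572, 0.004, -0.006]
force: [0.6, -0.5, -1.0]
opening: 0.0642
```

```bash
python3 look.py m8 wrist
```

```text
t 8.5 tcp [ 0.4428 -0.2122  0.1118] rot [-1.572  0.004 -0.006] open 0.0642 F [ 0.61 -0.46 -1.  ] q [-0.55 -0.11  1.89 -0.    1.35 -2.12]
```

View pics/wrist_m8.png

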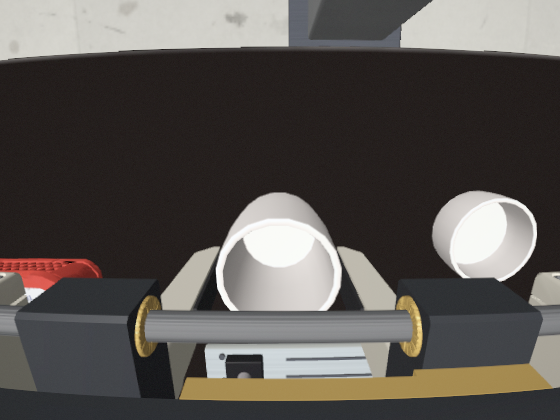

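```bash
python3 ms.py large_cup .469 -.016 .12; python3 ms.py large_cup .469 -.016 .12; python3 - <<'E'
from fit import *
s=robot.read_state(); 
imaging.read_camera("wrist")
# held cup: foot z = tcp z -.030-ish
z0=s["tool_pos"][2]-.030
p=fit("wrist","medium_cup",tuple(s["tool_pos"][:2]),z0); s=robot.read_state(); print(p-s["tool_pos"][:2])
E
```

```text
wrist large_cup conf 0.85 fit [ 0.4661 -0.0216] 1-iou 0.088
8.65 [ 0.443  -0.2104  0.111 ] [-1.571  0.    -0.   ] F [-0.3 -1.3 -0.6] q [-0.55 -0.11  1.89  0.    1.35 -2.12]
world d [0.0232 0.1887 0.009 ] tool shift [ 0.0231 -0.009   0.1888] turn [-0.01 -0.02 -0.  ]
wrist large_cup conf 0.97 fit [ 0.4679 -0.0184] 1-iou 0.098
8.75 [ 0.4421 -0.2127  0.1108] [-1.571  0.003 -0.002] F [ 0.2 -0.3 -1.5] q [-0.55 -0.11  1.89 -0.    1.35 -2.12]
world d [0.0257 0.1944 0.0092] tool shift [ 0.0251 -0.0093  0.1944] turn [ 0.02 -0.2  -0.04]
wrist medium_cup conf 0.93 fit [ 0.4393 -0.2124] 1-iou 0.13
[-0.00249471  0.00115232]
```

Emit:
carry_out(motion=[0.008,0,0.045,0,0,0,-1,0.008,0,0.045,0,0,0,-1,0.008,0,0.045,0,0,0,-1,0.005,0,0.04,0,0,0,-1,0,0,0.015,0,0,0,-1])

```text
t: 9.35
tool_pos: [0.4728, -0.0282, 0.1098]
orientation: [-1.572, 0.021, -0.018]
force: [-0.4, 0.5, -1.7]
opening: 0.064
```

```bash
python3 look.py m9 wrist side; python3 ms.py large_cup .469 -.016 .05;python3 - <<'E'
from h import *
a=cv2.imread("pics/side_m9.png");a=cv2.resize(a[170:300,190:350],(480,390),interpolation=cv2.INTER_CUBIC)
b=cv2.imread("pics/wrist_m9.png")[130:390,130:420]; b=cv2.resize(b,(310,278)); z=np.zeros((446,800,3),np.uint8); z[:390,:480]=a; z[:278,490:]=b; cv2.imwrite("pics/m9b.png",z)
E
```

```text
t 9.35 tcp [ 0.4728 -0.0282  0.1098] rot [-1.572  0.021 -0.018] open 0.064 F [-0.4   0.51 -1.75] q [-0.17 -0.15  1.94 -0.    1.36 -1.71]
wrist large_cup conf 0.58 fit [ 0.4684 -0.0182] 1-iou 0.586
9.55 [ 0.4726 -0.031   0.1098] [-1.574  0.021 -0.018] F [ 0.1  0.8 -1.3] q [-0.17 -0.15  1.94 -0.    1.36 -1.72]
world d [-0.0041  0.0127 -0.0598] tool shift [-0.0044  0.0598  0.0128] turn [ 0.18 -1.44 -0.09]
```

View pics/m9b.png

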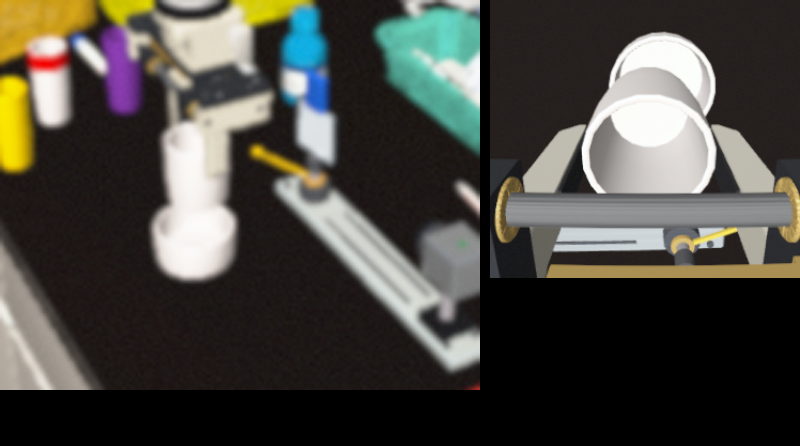

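Emit:
carry_out(motion=[-0.0015,0,0.0125,0,-1.4,0,-1,0,0,0,0,0,0,-1,0,0.02,0,0,0,0,-1,0,0,0,0,0,0,-1,0,0,0,0,0,0,-1])

```text
t: 10.05
tool_pos: [0.4717, -0.0225, 0.0902]
orientation: [-1.575, 0.005, -0.003]
force: [1.6, 0.0, -0.8]
opening: 0.0638
```

```bash
cat > ov.py <<'E'
import sys
from h import *
# usage: tag cam then x,y,z,r ...
tag,cam=sys.argv[1:3]; im=imaging.read_camera(cam) if cam!="wrist" else None
if im is None: m=imaging.camera_model(cam); s=robot.read_state(); im=imaging.read_camera(cam)
else: m=imaging.camera_model(cam); s=robot.read_state()
print(s["t"],s["tool_pos"].round(4),s["orientation"].round(3),"F",s["force"].round(1),"open",round(s["opening"],4))
f=4 if cam!="wrist" else 2; B=cv2.resize(im,None,fx=f,fy=f,interpolation=cv2.INTER_CUBIC); a=np.linspace(0,2*np.pi,200)
cs=[]
for i,q in enumerate(sys.argv[3:]):
    x,y,z,r=map(float,q.split(",")); p=proj(cam,np.c_[x+r*np.cos(a),y+r*np.sin(a),0*a+z],m); cs.append(p.mean(0))
    cv2.polylines(B,[((p+.5)*f-.5).round().astype(np.int32)],True,[(0,0,255),(0,200,0),(255,0,0),(0,200,200)][i%4],1)
c=(np.mean(cs,0)*f).astype(int); x0=max(0,min(B.shape[1]-600,c[0]-300)); y0=max(0,min(B.shape[0]-500,c[1]-250))
cv2.imwrite(f"pics/ov_{tag}.png",B[y0:y0+500,x0:x0+600])
E
python3 ov.py a1 wrist .468,-.018,.04,.042 .468,-.018,.04,.038 .468,-.018,0,.042
```

```text
10.05 [ 0.4717 -0.0225  0.0902] [-1.575  0.005 -0.003] F [ 1.6  0.  -0.8] open 0.0638
```

View pics/ov_a1.png

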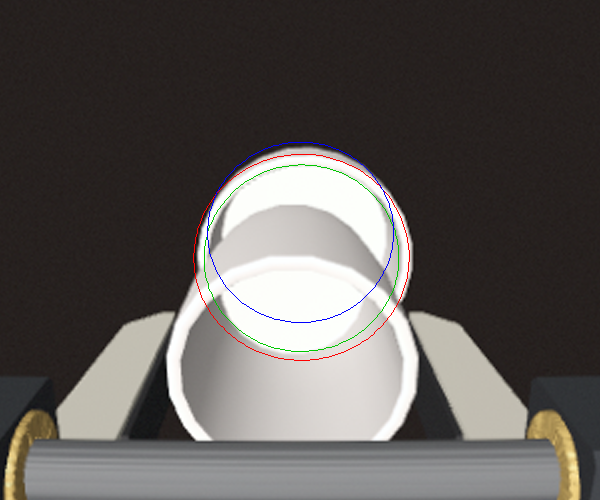

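Emit:
carry_out(motion=[-0.001,0,0.0045,0.2,0,0,-1,0,0,0,0,0,0,-1,0,0.012,0,0,0,0,-1,0,0,0,0,0,0,-1,0,0,0,0,0,0,-1])

```text
t: 10.6
tool_pos: [0.4715, -0.018, 0.0789]
orientation: [-1.572, 0.003, -0.005]
force: [-0.5, 0.1, 0.0]
opening: 0.0636
```

```bash
python3 ov.py a2 wrist .468,-.017,.04,.042 .468,-.017,.04,.038 .468,-.017,0,.042
```

```text
10.6 [ 0.4715 -0.018   0.0789] [-1.572  0.003 -0.005] F [-0.5  0.1  0. ] open 0.0636
```

View pics/ov_a2.png

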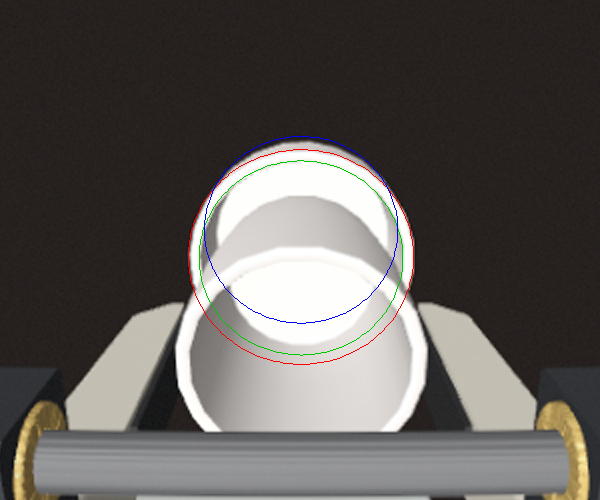

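Emit:
carry_out(motion=[-0.0005,0.02,0,0,0,0,-1,0,0.012,0,0,0,0,-1,0,0,0,0,0,0,-1,0,0.007,0,0,0,0,-1,0,0,0,0,0,0,-1])

```text
t: 11.15
tool_pos: [0.4714, -0.018, 0.0392]
orientation: [-1.572, 0.003, -0.005]
force: [0.0, -0.2, -0.4]
opening: 0.0641
```

```bash
python3 ov.py a3 wrist .468,-.017,.04,.042 .468,-.017,.04,.038 .468,-.017,0,.042
```

```text
11.15 [ 0.4714 -0.018   0.0392] [-1.572  0.003 -0.005] F [ 0.  -0.2 -0.4] open 0.0641
```

View pics/ov_a3.png

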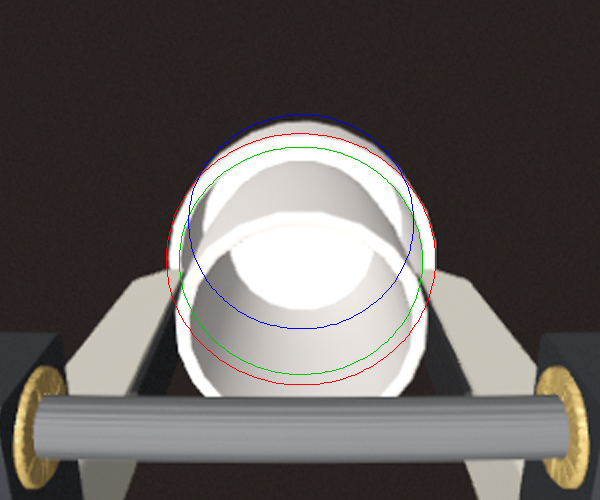

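Emit:
carry_out(motion=[0,0.004,0,0,0,0,-1,0,0,0,0,0,0,-1,0,0,0,0,0,0,-1,0,0,0,0,0,0,1,0,0,0,0,0,0,1])

```text
t: 11.7
tool_pos: [0.4737, -0.0184, 0.0376]
orientation: [-1.572, -0.0, -0.009]
force: [0.2, -0.4, 0.2]
opening: 0.0758
```

Emit:
carry_out(motion=[0,0,0,0,0,0,1,0,0,0,0,0,0,1,0,0,0,0,0,0,1,0,-0.01,0,0,0,0,1,0,-0.04,0,0,0,0,1])

```text
t: 12.2
tool_pos: [0.4691, -0.0177, 0.0841]
orientation: [-1.571, 0.007, -0.001]
force: [0.9, -0.4, 0.1]
opening: 0.0931
```

Emit:
carry_out(motion=[0,-0.04,0,0,0,0,1,-0.01,-0.04,0.02,0,0,0,1,-0.01,0,0.05,0,0,0,1,-0.01,0,0.05,0,0,0,1,0,0,0.05,0,0,0,1])

```text
t: 12.7
tool_pos: [0.4444, 0.1514, 0.1788]
orientation: [-1.571, 0.004, -0.022]
force: [1.6, -0.9, 0.4]
opening: 0.093
```

```bash
python3 ov.py b1 side .468,-.017,.04,.042 .468,-.017,.075,.032 .4379,.3169,.1,.022 ;python3 ov.py b2 top .468,-.017,.04,.042 .468,-.017,.075,.032; python3 - <<'E'
import cv2,numpy as np
a=cv2.imread("pics/ov_b1.png");b=cv2.imread("pics/ov_b2.png")
cv2.imwrite("pics/b.png",np.hstack([cv2.resize(a,(400,333)),cv2.resize(b,(400,333))]))
E
```

```text
12.75 [0.4439 0.1588 0.1789] [-1.566  0.    -0.018] F [-3.3  3.2 -0.3] open 0.0929
12.8 [0.444  0.1554 0.1782] [-1.569e+00 -1.000e-03 -1.500e-02] F [ 0.6 -0.5  0.3] open 0.0928
```

View pics/b.png

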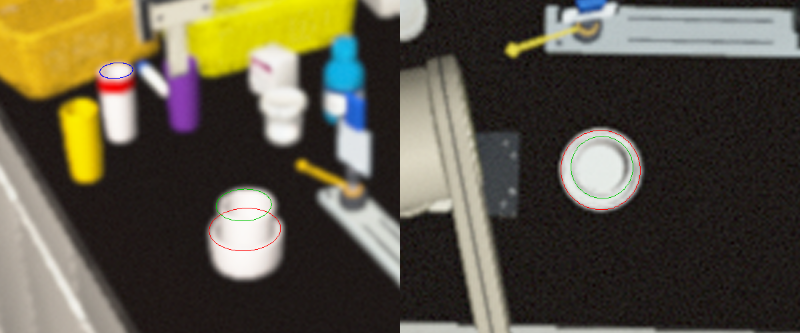

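Emit:
carry_out(motion=[0,0,0.045,0,0,0,1,0,0,0.045,0,0,0,1,0,0.01,0.04,0,0,0,1,-0.004,0.02,0.022,0,0,0,1,0,0,0,0,0,0,1])

```text
t: 13.3
tool_pos: [0.4433, 0.3112, 0.1519]
orientation: [-1.569, -0.005, -0.019]
force: [0.4, -1.1, -0.7]
opening: 0.093
```

```bash
python3 ms.py small_cup .438 .317 .051; python3 ms.py small_cup .438 .317 .051; python3 look.py s1 wrist
```

```text
wrist small_cup conf 0.88 fit [0.4387 0.3158] 1-iou 0.043
13.4 [0.4453 0.3098 0.1547] [-1.568 -0.006 -0.024] F [-0.2  0.9 -0.1] q [ 0.52 -0.02  1.73 -0.01  1.41 -1.04]
world d [-0.0066  0.0061 -0.1037] tool shift [-0.0086  0.1036  0.0057] turn [-0.16 -0.63  1.09]
wrist small_cup conf 0.86 fit [0.437  0.3176] 1-iou 0.031
13.5 [0.4461 0.3092 0.1555] [-1.567 -0.006 -0.026] F [ 0.9 -0.8  0.3] q [ 0.52 -0.02  1.73 -0.01  1.41 -1.04]
world d [-0.0091  0.0084 -0.1045] tool shift [-0.0113  0.1044  0.0079] turn [-0.21 -0.74  1.18]
t 13.5 tcp [0.4461 0.3092 0.1555] rot [-1.567 -0.006 -0.026] open 0.0931 F [ 0.87 -0.82  0.35] q [ 0.52 -0.02  1.73 -0.01  1.41 -1.04]
```

View pics/wrist_s1.png

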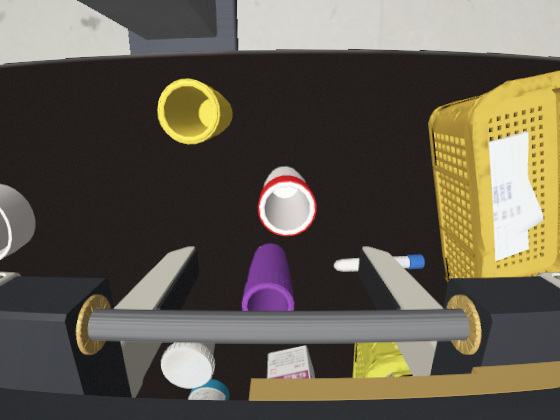

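Emit:
carry_out(motion=[-0.009,0,0.008,-0.2,-0.7,1.2,1,0,0,0,0,0,0,1,0,0.03,0,0,0,0,1,0,0.02,0,0,0,0,1,0,0,0,0,0,0,1])

```text
t: 14.05
tool_pos: [0.4399, 0.3163, 0.1087]
orientation: [-1.567, 0.0, -0.006]
force: [-0.1, 0.6, -0.8]
opening: 0.0928
```

```bash
python3 ms.py small_cup .438 .317 .051; python3 ov.py s2 wrist .438,.317,.1,.022 .438,.317,0,.019
```

```text
wrist small_cup conf 0.96 fit [0.4382 0.3185] 1-iou 0.044
14.15 [0.441  0.317  0.1112] [-1.566 -0.002 -0.009] F [ 0.2 -0.4  0.8] q [ 0.53  0.03  1.76  0.    1.34 -1.04]
world d [-0.0029  0.0015 -0.0602] tool shift [-0.0033  0.0602  0.0012] turn [-0.28 -0.25  0.38]
14.15 [0.441  0.317  0.1112] [-1.566 -0.002 -0.009] F [ 0.2 -0.4  0.8] open 0.0931
```

View pics/ov_s2.png

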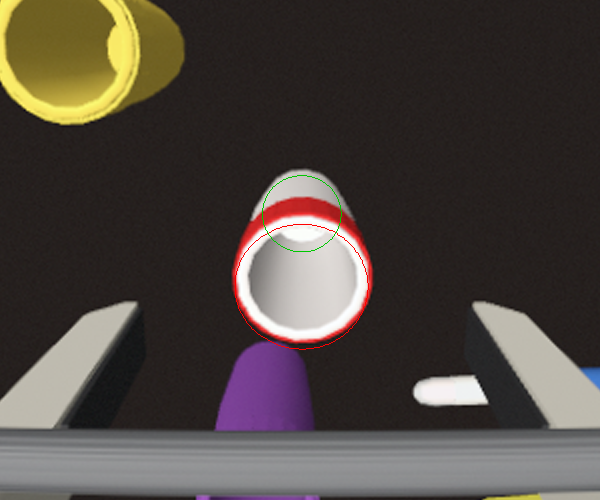

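Emit:
carry_out(motion=[-0.004,0.03,0.0,-0.3,0,0.4,1,0,0.028,0,0,0,0,1,0,0,0,0,0,0,-1,0,0,0,0,0,0,-1,0,0,0,0,0,0,-1], squeeze=15)

```text
t: 14.7
tool_pos: [0.4434, 0.3207, 0.0625]
orientation: [-1.564, -0.006, -0.013]
force: [-0.6, 0.8, 0.4]
opening: 0.0738
```

```bash
python3 ov.py s3 wrist .437,.317,.1,.022 .437,.317,0,.019
```

```text
14.7 [0.4434 0.3207 0.0625] [-1.564 -0.006 -0.013] F [-0.6  0.8  0.4] open 0.0738
```

View pics/ov_s3.png

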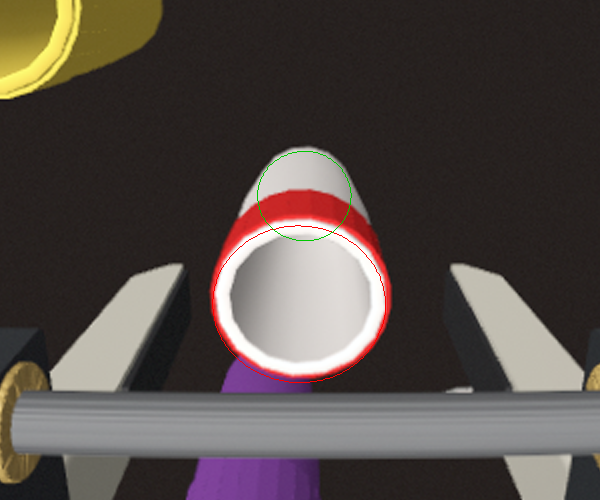

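Emit:
carry_out(motion=[-0.006,0.009,-0.0035,-0.3,0,0.7,-0.2,0,0,0,0,0,0,-0.2,-0.001,0.002,0,0,0,0,-1,0,0,0,0,0,0,-1,0,0,0,0,0,0,-1])

```text
t: 15.25
tool_pos: [0.4386, 0.3184, 0.0547]
orientation: [-1.566, 0.0, -0.007]
force: [1.3, -0.1, -0.8]
opening: 0.0439
```

Emit:
carry_out(motion=[0,0,0,0,0,0,-1,0,0,0,0,0,0,-1,0,0,0,0,0,0,-1,0,0,0,0,0,0,-1,0,0,0,0,0,0,-1])

```text
t: 15.75
tool_pos: [0.4384, 0.3183, 0.0544]
orientation: [-1.567, 0.001, -0.007]
force: [0.2, 0.0, -0.8]
opening: 0.0444
```

```bash
python3 ov.py s4 wrist .437,.317,.1,.022 .437,.317,0,.019
```

```text
15.75 [0.4384 0.3183 0.0544] [-1.567e+00  1.000e-03 -7.000e-03] F [ 0.2  0.  -0.8] open 0.0444
```

View pics/ov_s4.png

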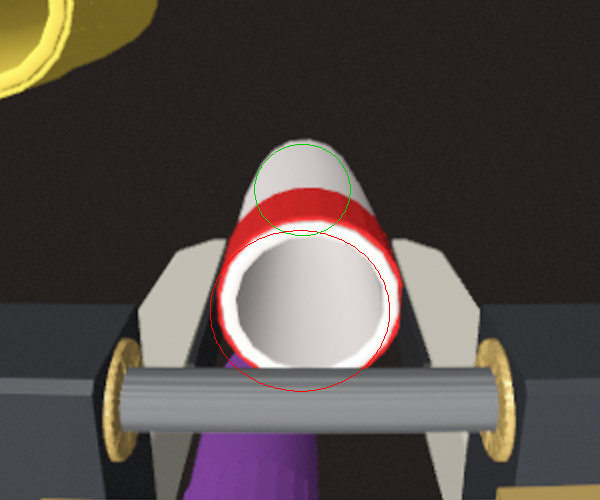

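Emit:
carry_out(motion=[0,-0.03,0,0,0,0,-1,0,-0.045,0,0,0,0,-1,0,-0.04,-0.02,0,0,0,-1,0.01,0,-0.045,0,0,0,-1,0.01,0,-0.045,0,0,0,-1])

```text
t: 16.3
tool_pos: [0.4552, 0.2085, 0.1716]
orientation: [-1.568, -0.003, 0.002]
force: [1.2, -0.3, -1.0]
opening: 0.044
```

Emit:
carry_out(motion=[0.01,0,-0.045,0,0,0,-1,0,0,-0.045,0,0,0,-1,0,0,-0.045,0,0,0,-1,0,0,-0.03,0,0,0,-1,0,0,-0.01,0,0,0,-1])

```text
t: 16.8
tool_pos: [0.4669, 0.0241, 0.1728]
orientation: [-1.568, -0.005, -0.003]
force: [-0.1, 0.8, -1.0]
opening: 0.0446
```

```bash
python3 - <<'E'
from fit import *
for i in range(2):
    imaging.read_camera("wrist"); s=robot.read_state(); 
    z0=s["tool_pos"][2]-.0544
    p=fit("wrist","small_cup",tuple(s["tool_pos"][:2]),z0); print("small rel",p-s["tool_pos"][:2])
    print(s["tool_pos"],s["orientation"])
    fit("wrist","medium_cup",(.468,-.017),.005)
E
python3 ov.py s5 wrist .468,-.017,.04,.042 .468,-.017,.075,.032  .468,-.017,.075,.028
```

```text
wrist small_cup conf 0.72 fit [0.463  0.0265] 1-iou 0.068
small rel [-0.00393435  0.00265751]
[0.46693872 0.02382289 0.17282035] [-1.56872333 -0.0050361  -0.00282506]
wrist medium_cup conf 0.83 fit [ 0.4704 -0.0141] 1-iou 0.161
wrist small_cup conf 0.8 fit [0.4626 0.0285] 1-iou 0.063
small rel [-0.00449246  0.00093315]
[0.46705074 0.02755141 0.17280719] [-1.56702625e+00 -7.15082036e-03 -5.38194536e-04]
wrist medium_cup conf 0.71 fit [ 0.4706 -0.0156] 1-iou 0.13
17.1 [0.467  0.0281 0.1728] [-1.567e+00 -8.000e-03  1.000e-03] F [ 0.7 -0.6 -0.2] open 0.0446
```

View pics/ov_s5.png

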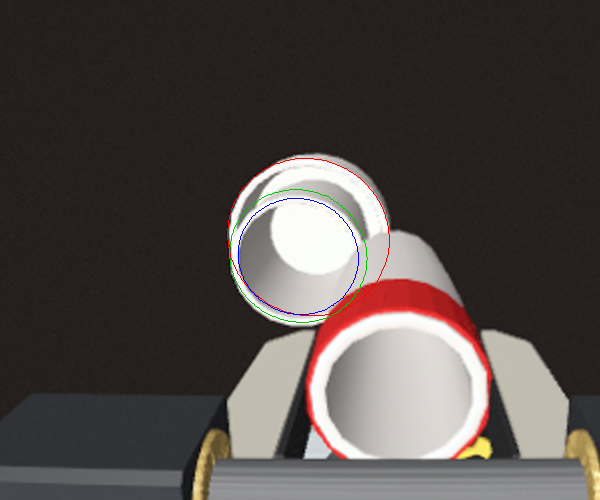

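Emit:
carry_out(motion=[0.007,0,-0.025,-0.2,0,0,-1,0,0,-0.019,0,0,0,-1,0,0,0,0,0,0,-1,0,0.01,0,0,0,0,-1,0,0,0,0,0,0,-1])

```text
t: 17.65
tool_pos: [0.4749, -0.0106, 0.1616]
orientation: [-1.569, -0.015, 0.009]
force: [0.0, 0.1, -0.8]
opening: 0.0446
```

```bash
python3 ov.py s6 wrist .468,-.017,.04,.042 .470,-.0165,.075,.032  .470,-.0165,.075,.028
```

```text
17.65 [ 0.4749 -0.0106  0.1616] [-1.569 -0.015  0.009] F [ 0.   0.1 -0.8] open 0.0446
```

View pics/ov_s6.png

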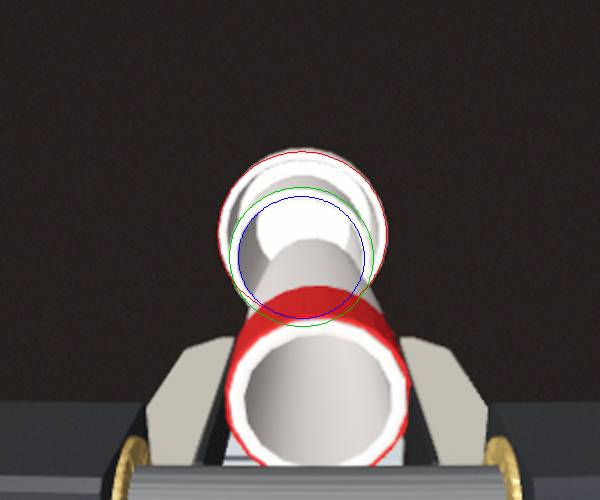

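Emit:
carry_out(motion=[-0.001,0,-0.006,0,1,0,-1,0,0,0,0,0,0,-1,0,0.022,0,0,0,0,-1,0,0,0,0,0,0,-1,0,0,0,0,0,0,-1])

```text
t: 18.2
tool_pos: [0.4752, -0.0155, 0.1414]
orientation: [-1.569, -0.004, -0.007]
force: [0.7, -0.3, -0.0]
opening: 0.0443
```

```bash
python3 ov.py s7 wrist .468,-.017,.04,.042 .470,-.0165,.075,.032  .470,-.0165,.075,.028
```

```text
18.2 [ 0.4752 -0.0155  0.1414] [-1.569 -0.004 -0.007] F [ 0.7 -0.3 -0. ] open 0.0443
```

View pics/ov_s7.png

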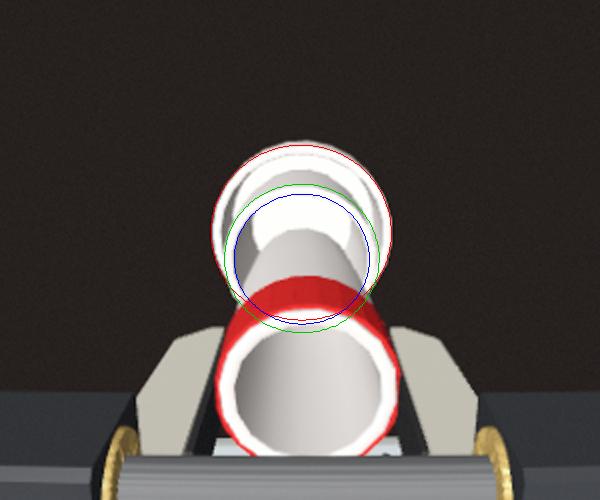

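Emit:
carry_out(motion=[-0.0015,0.015,-0.0015,-0.1,0,0,-1,0,0.015,0,0,0,0,-1,0,0,0,0,0,0,-1,0,0.01,0,0,0,0,-1,0,0,0,0,0,0,-1])

```text
t: 18.75
tool_pos: [0.4746, -0.0174, 0.1005]
orientation: [-1.572, -0.006, -0.009]
force: [-0.5, 0.9, -0.7]
opening: 0.045
```

```bash
python3 ov.py s8 wrist .468,-.017,.04,.042 .470,-.0165,.075,.032  .470,-.0165,.075,.028
```

```text
18.75 [ 0.4746 -0.0174  0.1005] [-1.572 -0.006 -0.009] F [-0.5  0.9 -0.7] open 0.045
```

View pics/ov_s8.png

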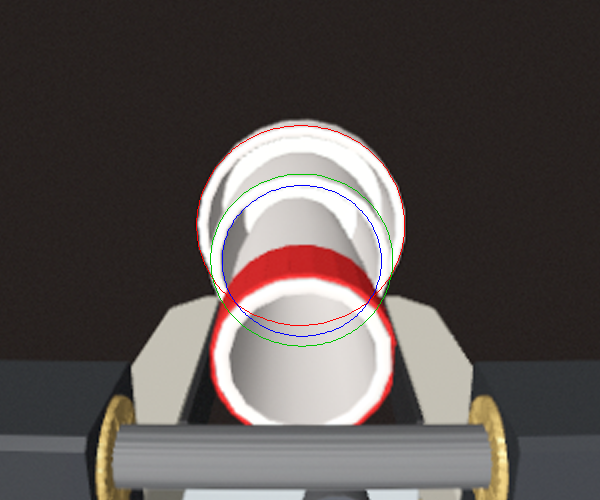

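Emit:
carry_out(motion=[0,0.015,0,0,0,0,-1,0,0.01,0,0,0,0,-1,0,0,0,0,0,0,-1,0,0.005,0,0,0,0,-1,0,0,0,0,0,0,-1])

```text
t: 19.3
tool_pos: [0.4777, -0.0178, 0.073]
orientation: [-1.572, -0.01, -0.013]
force: [-0.7, -0.4, -0.6]
opening: 0.0444
```

Emit:
carry_out(motion=[0,0.003,0,0,0,0,-1,0,0,0,0,0,0,-1,0,0.001,0,0,0,0,-1,0,0,0,0,0,0,-1,0,0,0,0,0,0,-1])

```text
t: 19.8
tool_pos: [0.4788, -0.018, 0.0701]
orientation: [-1.573, -0.012, -0.015]
force: [-0.0, 0.3, -1.2]
opening: 0.0446
```

```bash
python3 ov.py s9 wrist .468,-.017,.04,.042 .470,-.0165,.075,.032  .470,-.0165,.075,.028; python3 look.py s9 side; python3 -c "
import cv2;a=cv2.imread('pics/side_s9.png')[180:290,200:320];cv2.imwrite('pics/s9c.png',cv2.resize(a,None,fx=5,fy=5,interpolation=cv2.INTER_CUBIC))"
```

```text
19.8 [ 0.4788 -0.018   0.0701] [-1.573 -0.012 -0.015] F [-0.   0.3 -1.2] open 0.0446
t 19.85 tcp [ 0.4788 -0.018   0.0701] rot [-1.573 -0.012 -0.015] open 0.0448 F [-0.56 -0.76 -1.48] q [-0.15 -0.11  1.98  0.    1.26 -1.71]
```

View pics/ov_s9.png

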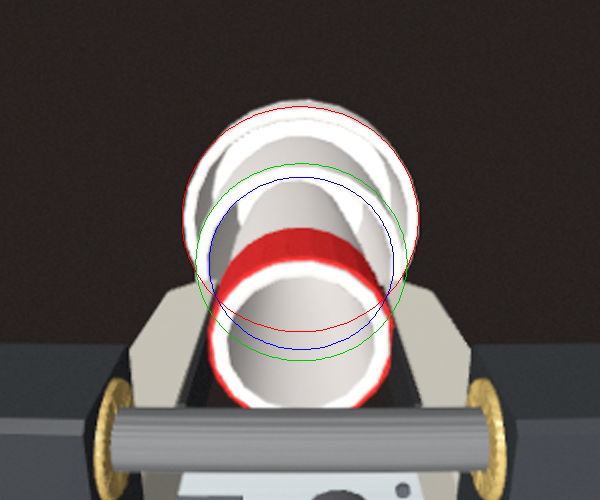

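View pics/s9c.png

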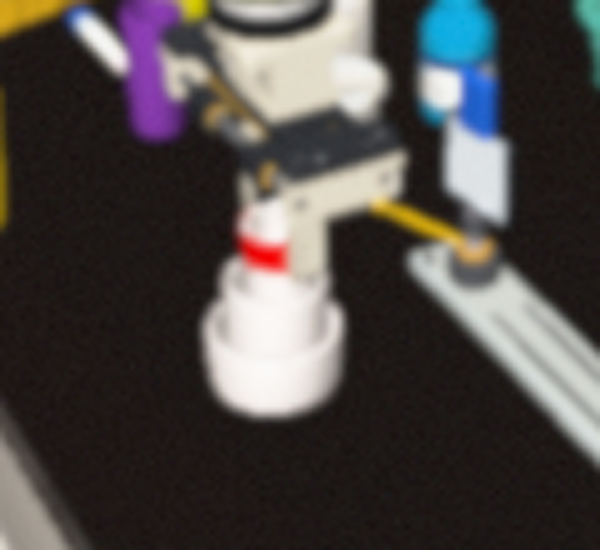

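Emit:
carry_out(motion=[-0.004,0.003,0.001,0,0,0.8,-1,0,0.002,0,0,0,0,-1,0,0.001,0,0,0,0,-1,0,0,0,0,0,0,-1,0,0,0,0,0,0,-1])

```text
t: 20.4
tool_pos: [0.4754, -0.017, 0.0645]
orientation: [-1.573, -0.001, -0.004]
force: [-0.4, -0.0, 0.2]
opening: 0.0445
```

```bash
python3 look.py s10
```

```text
t 20.4 tcp [ 0.4754 -0.017   0.0645] rot [-1.573e+00 -1.000e-03 -4.000e-03] open 0.0445 F [-0.41 -0.04  0.2 ] q [-0.14 -0.1   1.98 -0.    1.26 -1.71]
```

Emit:
carry_out(motion=[0,0,0,0,0,0,1,0,0,0,0,0,0,1,0,0,0,0,0,0,1,0,0,0,0,0,0,1,0,0,0,0,0,0,1])

```text
t: 20.9
tool_pos: [0.4752, -0.017, 0.0641]
orientation: [-1.573, -0.001, -0.004]
force: [0.1, 0.4, -0.2]
opening: 0.0801
```

Emit:
carry_out(motion=[0,-0.01,0,0,0,0,1,0,-0.03,0,0,0,0,1,0,-0.04,0,0,0,0,1,0,-0.04,0,0,0,0,1,0,-0.02,0,0,0,0,1])

```text
t: 21.4
tool_pos: [0.4712, -0.0162, 0.2071]
orientation: [-1.572, 0.006, 0.003]
force: [-0.0, -0.9, 0.3]
opening: 0.0929
```

```bash
python3 ov.py t1 wrist .468,-.017,.04,.042 .470,-.0165,.075,.032  .470,-.0165,.11,.022;  python3 look.py t1 side top; python3 -c "
import cv2;import numpy as np
a=cv2.imread('pics/side_t1.png')[170:280,200:320];b=cv2.imread('pics/ov_t1.png')
cv2.imwrite('pics/t1c.png',np.hstack([cv2.resize(a,(400,366),interpolation=cv2.INTER_CUBIC),cv2.resize(b,(400,366))]))"
```

```text
21.4 [ 0.4712 -0.0162  0.2071] [-1.572  0.006  0.003] F [-0.  -0.9  0.3] open 0.0929
t 21.45 tcp [ 0.4725 -0.0164  0.21  ] rot [-1.572  0.003 -0.   ] open 0.0926 F [ 0.66 -0.76  2.25] q [-0.14 -0.22  1.81 -0.    1.55 -1.71]
```

View pics/t1c.png

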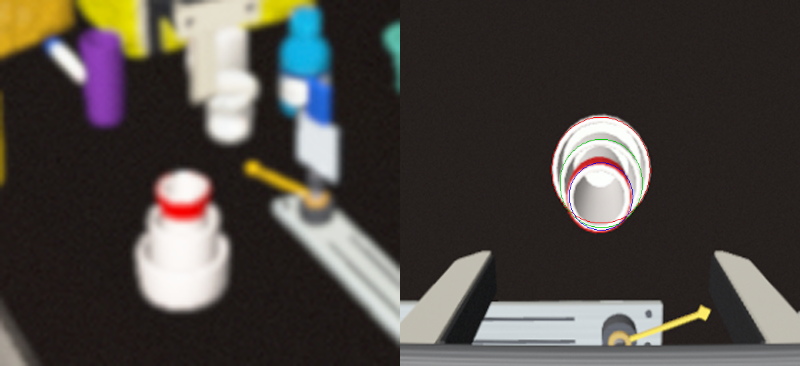

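Emit:
carry_out(motion=[0,0,0,0,8,0,1,0,0,0,0,8,0,1,0,0,0,0,8,0,1,0,0,0,0,8,0,1,0,0,0,0,8,0,1])

```text
t: 22.05
tool_pos: [0.4674, -0.0157, 0.1988]
orientation: [-1.501, 0.578, -0.555]
force: [-0.2, -0.2, -0.6]
opening: 0.093
```

Emit:
carry_out(motion=[0,0,0,0,8,0,1,0,0,0,0,8,0,1,0,0,0,0,8,0,1,0,0,0,0,8,0,1,0,0,0,0,7,0,1])

```text
t: 22.55
tool_pos: [0.4622, -0.015, 0.1904]
orientation: [-1.289, 1.131, -1.091]
force: [0.1, 0.3, 0.1]
opening: 0.093
```

```bash
cat > mt.py <<'E'
import sys
from h import *
ang=float(sys.argv[1]); tgt=np.array([float(v) for v in sys.argv[2].split(",")])
s=robot.read_state(); Rm=R.from_rotvec(s["orientation"]); a=np.radians(ang)
z=np.array([np.cos(a),np.sin(a),0]); y=np.array([0,0,-1.]); Rt=R.from_matrix(np.c_[np.cross(y,z),y,z])
print(s["t"],s["tool_pos"].round(4),"jaw angle",np.degrees(np.arctan2(*Rm.as_matrix()[1::-1,2])).round(1),"open",round(s["opening"],4),"F",s["force"].round(1),"q",s["q"].round(2))
print("d world",(tgt-s["tool_pos"]).round(4),"d tool",Rm.inv().apply(tgt-s["tool_pos"]).round(4),"turn",np.degrees((Rm.inv()*Rt).as_rotvec()).round(2))
E
python3 mt.py 10.7 .6265,0,.16; python3 look.py t2 wrist
```

```text
22.55 [ 0.4622 -0.015   0.1904] jaw angle 7.8 open 0.093 F [0.1 0.3 0.1] q [-0.14 -0.21  1.84 -0.    1.54 -0.28]
d world [ 0.1643  0.015  -0.0304] d tool [0.0076 0.0256 0.1656] turn [ 1.63 -2.88 -0.4 ]
t 22.55 tcp [ 0.4622 -0.015   0.1904] rot [-1.289  1.131 -1.091] open 0.093 F [0.14 0.29 0.13] q [-0.14 -0.21  1.84 -0.    1.54 -0.28]
```

View pics/wrist_t2.png

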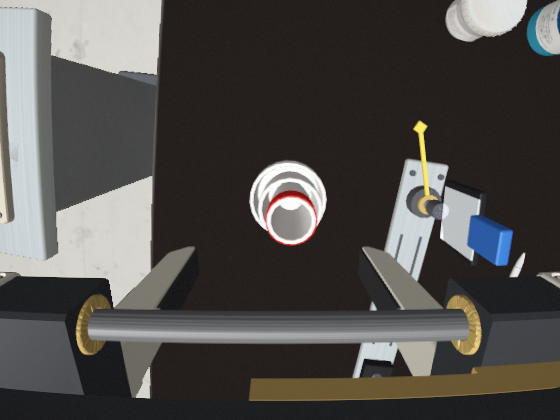

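Emit:
carry_out(motion=[0.003,-0.003,0.04,1.6,-2.9,-0.4,1,0,-0.002,0.05,0,0,0,1,0,0,0.045,0,0,0,1,0,0,0.02,0,0,0,1,0,0,0,0,0,0,1])

```text
t: 23.1
tool_pos: [0.6158, 0.0092, 0.1856]
orientation: [-1.301, 1.074, -1.06]
force: [0.6, -0.2, 0.8]
opening: 0.0931
```

```bash
python3 mt.py 10.7 .6265,0,.118; python3 look.py t3 wrist
```

```text
23.1 [0.6158 0.0092 0.1856] jaw angle 11.1 open 0.0931 F [ 0.6 -0.2  0.8] q [-0.07  0.19  1.45 -0.    1.51 -0.26]
d world [ 0.0107 -0.0092 -0.0676] d tool [0.0113 0.0675 0.0094] turn [ 0.58  0.36 -0.14]
t 23.1 tcp [0.6158 0.0092 0.1856] rot [-1.301  1.074 -1.06 ] open 0.0931 F [ 0.56 -0.19  0.82] q [-0.07  0.19  1.45 -0.    1.51 -0.26]
```

View pics/wrist_t3.png

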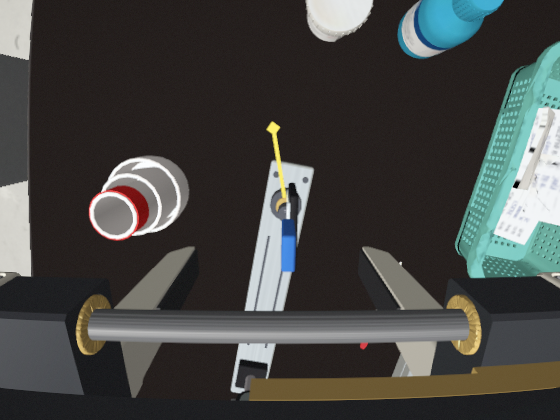

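```bash
cat > tab.py <<'E'
import sys
from h import *
from scipy.optimize import minimize
x0,y0,ang=float(sys.argv[1]),float(sys.argv[2]),float(sys.argv[3])
m=imaging.camera_model("wrist"); im=imaging.read_camera("wrist")
hsv=cv2.cvtColor(im,cv2.COLOR_BGR2HSV); b=cv2.inRange(hsv,(105,120,40),(125,255,255))
k,l,st,ce=cv2.connectedComponentsWithStats(b); 
c0=proj("wrist",[[x0,y0,.15]],m)[0]
i=min((j for j in range(1,k) if st[j,4]>60),key=lambda j:np.hypot(*(ce[j]-c0))); M=l==i
print("blob",st[i],ce[i],"proj mid",c0)
def sil(p):
    a=np.radians(p[2]); ex=np.array([np.cos(a),np.sin(a),0]); ey=np.array([-ex[1],ex[0],0])
    P=[[p[0],p[1],0]+ex*u*.005+ey*v*.014+np.array([0,0,z]) for u in(-1,1) for v in(-1,1) for z in(.127,.167)]
    q=proj("wrist",np.array(P),m); B=np.zeros((420,560),np.uint8); cv2.fillConvexPoly(B,cv2.convexHull((q*16).astype(np.int32)),1,shift=4); return B>0
cost=lambda p:1-(sil(p)&M).sum()/(sil(p)|M).sum()
g=np.array([x0,y0,ang]); best=minimize(cost,g,method="Nelder-Mead",options=dict(initial_simplex=g+[[0,0,0],[.006,0,0],[0,.006,0],[0,0,6]],xatol=1e-4,fatol=1e-4))
print("tab fit",best.x.round(4),round(best.fun,3),"init",round(cost(g),3))
B=im.copy(); cs,_=cv2.findContours(sil(best.x).astype(np.uint8),0,1); cv2.drawContours(B,cs,-1,(0,0,255),1)
cv2.imwrite(f"pics/tab_{sys.argv[4]}.png",cv2.resize(B[150:330,180:390],None,fx=3,fy=3))
E
python3 tab.py .6265 0 190.7 1;python3 tab.py .6265 0 190.7 2; python3 mt.py 10.7 .6265,0,.118
```

```text
blob [283 219  15  54 743] [289.95693136 246.11440108] proj mid [292.15745804 246.99772688]
tab fit [6.2440e-01 8.0000e-04 1.9224e+02] 0.08 init 0.318
blob [284 219  15  53 744] [290.93817204 245.44892473] proj mid [293.17216539 246.60773443]
tab fit [6.242000e-01 1.400000e-03 1.919702e+02] 0.069 init 0.331
23.25 [0.6136 0.0086 0.1865] jaw angle 10.9 open 0.0929 F [-0.3  0.  -0.2] q [-0.07  0.19  1.46 -0.    1.51 -0.26]
d world [ 0.0129 -0.0086 -0.0685] d tool [0.011  0.0683 0.0117] turn [ 0.59  0.24 -0.12]
```

View pics/tab_2.png

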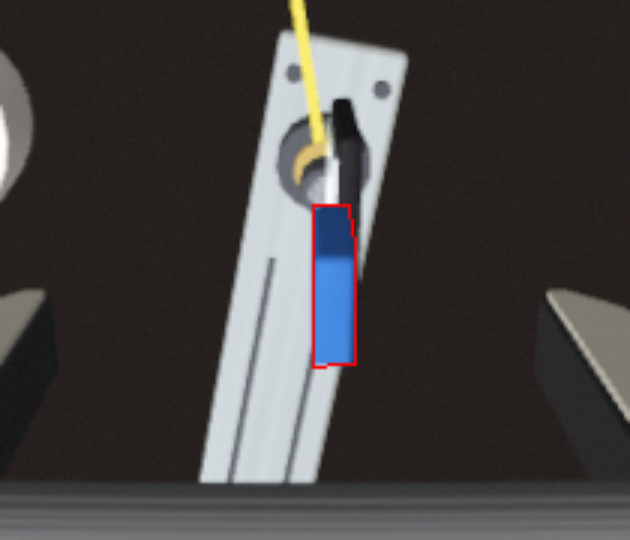

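Emit:
carry_out(motion=[0.0095,0,0.009,0.6,-0.8,-0.1,1,0,0.02,0,0,0,0,1,0,0.01,0,0,0,0,1,0,0,0,0,0,0,1,0,0,0,0,0,0,1])

```text
t: 23.75
tool_pos: [0.6235, -0.0021, 0.158]
orientation: [-1.298, 1.051, -1.057]
force: [-0.3, -0.2, 0.1]
opening: 0.0931
```

```bash
python3 tab.py .6243 .001 192 3; python3 mt.py 11.5 .6243,.001,.118
```

```text
blob [273 213  17  61 945] [280.8021164 243.5005291] proj mid [280.26969775 242.67729453]
tab fit [6.244000e-01 1.500000e-03 1.916559e+02] 0.094 init 0.146
23.8 [ 0.6236 -0.002   0.1581] jaw angle 11.9 open 0.0929 F [ 0.4  0.2 -0.6] q [-0.09  0.21  1.48 -0.    1.45 -0.29]
d world [ 0.0007  0.003  -0.0401] d tool [-0.0029  0.0401  0.0011] turn [-0.26  0.43  0.08]
```

View pics/tab_3.png

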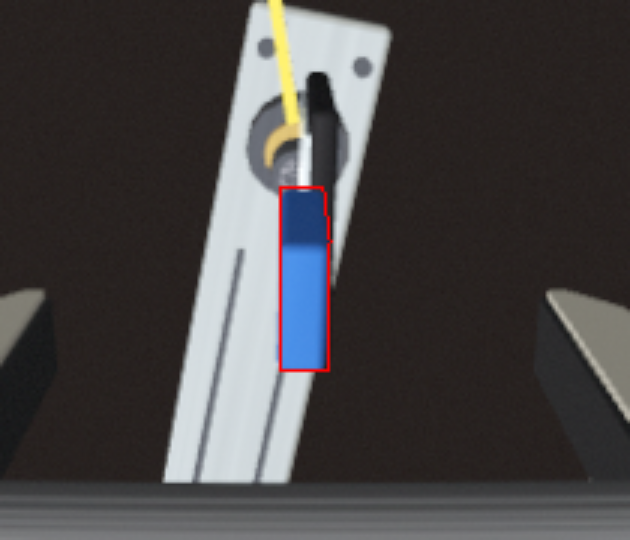

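Emit:
carry_out(motion=[-0.003,0.025,0.001,0,0.4,0,1,0,0.014,0,0,0,0,0,0,0,0,0,0,0,-1,0,0,0,0,0,0,-1,0,0,0,0,0,0,-1], squeeze=30)

```text
t: 24.3
tool_pos: [0.6265, 0.0006, 0.1229]
orientation: [-1.292, 1.05, -1.066]
force: [-0.3, -0.9, -0.2]
opening: 0.0656
```

```bash
python3 tab.py .6243 .001 192 4; python3 mt.py 11.5 .6243,.001,.118
```

```text
blob [ 265  232   21   77 1431] [275.29489867 270.93920335] proj mid [274.81530202 269.53911502]
tab fit [6.242000e-01 1.500000e-03 1.908569e+02] 0.097 init 0.128
24.35 [6.267e-01 6.000e-04 1.232e-01] jaw angle 11.6 open 0.0615 F [0.2 0.4 0.5] q [-0.08  0.24  1.51 -0.    1.38 -0.28]
d world [-0.0024  0.0004 -0.0052] d tool [-0.0009  0.0051 -0.0024] turn [-0.63  0.07  0.2 ]
```

View pics/tab_4.png

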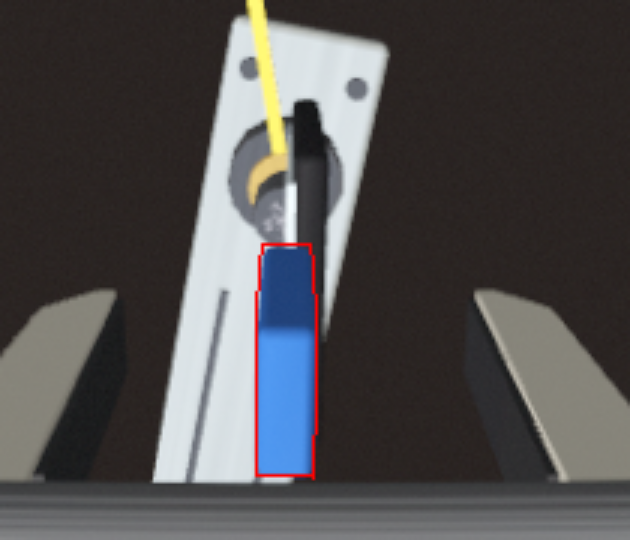

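Emit:
carry_out(motion=[-0.001,0.005,-0.002,-0.6,0,0.2,-1,0,0.001,0,0,0,0,-1,0,0,0,0,0,0,-1,0,0,0,0,0,0,-1,0,0,0,0,0,0,-1], squeeze=30)

```text
t: 24.85
tool_pos: [0.6257, 0.001, 0.1187]
orientation: [-1.296, 1.057, -1.06]
force: [0.2, -0.5, -0.5]
opening: 0.0213
```

Emit:
carry_out(motion=[0,0,0,0,0,0,-1,0,0,0,0,0,0,-1,0,0,0,0,0,0,-1,0,0,0,0,0,0,-1,0,0,0,0,0,0,-1])

```text
t: 25.35
tool_pos: [0.6243, 0.0007, 0.1187]
orientation: [-1.298, 1.059, -1.059]
force: [-0.7, -0.1, 0.1]
opening: 0.0102
```

```bash
python3 tab.py .6243 .001 192 5; python3 mt.py 11.5 .6243,.001,.118; python3 look.py t5 side; python3 -c "
import cv2;a=cv2.imread('pics/side_t5.png')[150:260,220:350];cv2.imwrite('pics/t5c.png',cv2.resize(a,None,fx=5,fy=5,interpolation=cv2.INTER_CUBIC))"
```

```text
blob [ 267  235   22   76 1528] [277.98232984 274.07657068] proj mid [278.1351178  273.68942794]
tab fit [6.242000e-01 1.700000e-03 1.920255e+02] 0.094 init 0.105
25.4 [0.6243 0.0007 0.1187] jaw angle 11.6 open 0.0098 F [-0.3 -0.5 -0. ] q [-0.08  0.25  1.51 -0.    1.39 -0.28]
d world [-0.      0.0003 -0.0007] d tool [-0.0003  0.0007  0.    ] turn [0.02 0.06 0.02]
t 25.4 tcp [0.6243 0.0007 0.1187] rot [-1.299  1.059 -1.059] open 0.0098 F [-0.32 -0.5  -0.01] q [-0.08  0.25  1.51 -0.    1.39 -0.28]
```

View pics/tab_5.png

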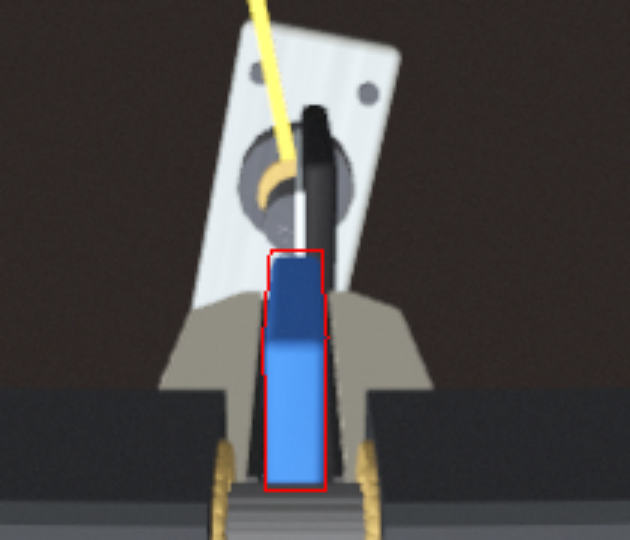

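View pics/t5c.png

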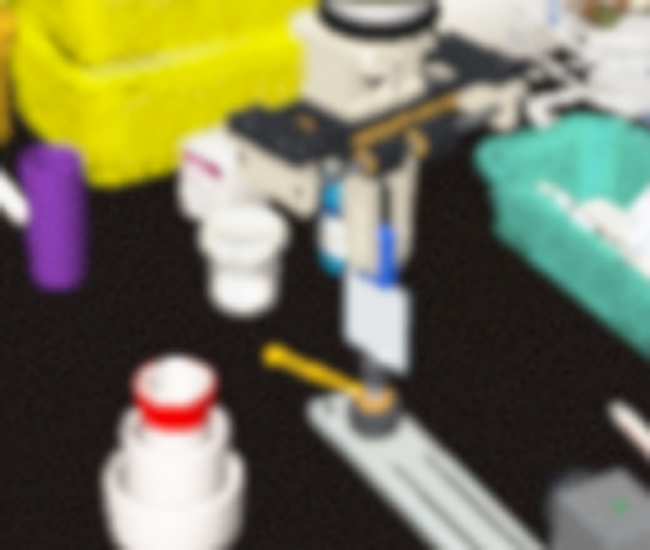

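Emit:
carry_out(motion=[0,0,0,0,-6,0,-1,0,0,0,0,-8,0,-1,0,0,0,0,-8,0,-1,0,0,0,0,-8,0,-1,0,0,0,0,-6,0,-1])

```text
t: 25.95
tool_pos: [0.6238, 0.0004, 0.1187]
orientation: [-1.498, 0.563, -0.561]
force: [-0.3, -0.0, -0.2]
opening: 0.0099
```

```bash
python3 look.py v1 side top wrist; python3 mt.py 49.2 .6243,.001,.118; python3 - <<'E'
from h import *
a=cv2.imread('pics/side_v1.png')[150:260,220:350];b=cv2.imread('pics/top_v1.png')[175:285,250:380]
cv2.imwrite('pics/v1c.png',np.hstack([cv2.resize(x,(400,340),interpolation=cv2.INTER_CUBIC) for x in (a,b)]))
E
```

```text
t 25.95 tcp [6.238e-01 4.000e-04 1.187e-01] rot [-1.498  0.563 -0.561] open 0.0099 F [-0.34 -0.01 -0.2 ] q [-0.08  0.25  1.51 -0.    1.39 -0.93]
26.1 [6.238e-01 4.000e-04 1.188e-01] jaw angle 48.3 open 0.01 F [-1.1 -1.8  0.4] q [-0.08  0.25  1.51 -0.    1.39 -0.92]
d world [ 0.0005  0.0006 -0.0008] d tool [-0.0001  0.0008  0.0008] turn [ 0.09 -0.86 -0.03]
```

View pics/v1c.png

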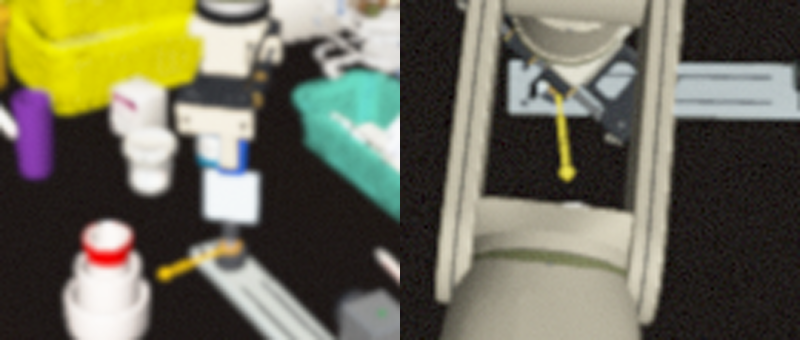

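View pics/wrist_v1.png

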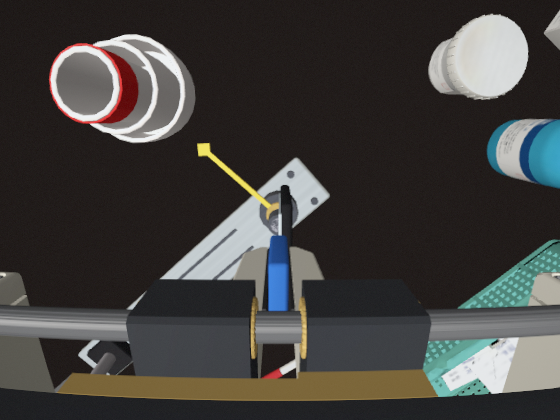

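```bash
python3 - <<'E'
from h import *
T=(250+(567-400)*130/400-.3,175+172*110/340-.3); S=(220+165*130/400-.3,150+273*110/340-.3); W=(204,149.5)
rs=[ray("top",T),ray("side",S),ray("wrist",W)]
A=[];b=[]
for p,v in rs:
    v=v/np.linalg.norm(v); P=np.eye(3)-np.outer(v,v); A.append(P); b.append(P@p)
X=np.linalg.lstsq(np.vstack(A),np.hstack(b),rcond=None)[0]; print("needle tip",X.round(4))
ax=np.array([.6243,.0012]); d=X[:2]-ax; a=np.arctan2(d[1],d[0]); print("len",np.linalg.norm(d).round(4),"needle ang",np.degrees(a)%360)
for z in (.02,.03,.04): 
  for n,px in (("top",T),("wrist",W)):
    q=at_z(n,px,z)[:2]-ax; print(z,n,np.linalg.norm(q).round(4),(np.degrees(np.arctan2(q[1],q[0]))%360).round(1))
for c in ((.4705,-.016),(.468,-.017)):
    e=np.array(c)-ax; print("target ang",np.degrees(np.arctan2(e[1],e[0]))%360, "lateral now mm", 1000*(np.cos(a)*e[1]-np.sin(a)*e[0]))
E
python3 tab.py .6243 .001 228 6; python3 ov.py v2 wrist .470,-.0165,.075,.032 .4705,-.016,.11,.022
```

```text
needle tip [ 0.5402 -0.0102  0.0332]
len 0.0849 needle ang 187.69517721295648
0.02 top 0.0835 189.1
0.02 wrist 0.0868 188.5
0.03 top 0.0847 188.8
0.03 wrist 0.0855 187.1
0.04 top 0.0858 188.4
0.04 wrist 0.0843 185.6
target ang 186.38107641109355 lateral now mm -3.549141130688934
target ang 186.64176685855315 lateral now mm -2.892903582412967
blob [ 267  235   22   76 1526] [277.94823067 274.08453473] proj mid [278.21616688 273.82079684]
tab fit [6.235000e-01 1.600000e-03 2.284667e+02] 0.098 init 0.113
26.15 [6.238e-01 4.000e-04 1.187e-01] [-1.496  0.571 -0.569] F [-2.3 -0.6  0.6] open 0.0103
```

View pics/ov_v2.png

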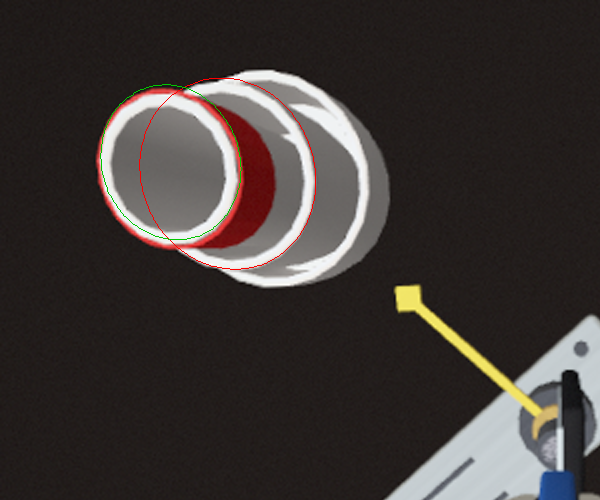

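View pics/tab_6.png

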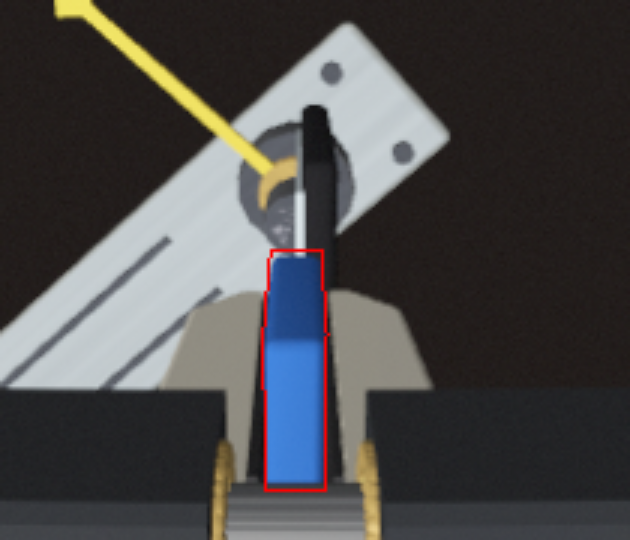

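Emit:
carry_out(motion=[0,0,0,0,0,0,-1,0,0,0,0,0,0,-1,0,0,0,0,0,0,-1,0,0,0,0,0,0,-1,0,0,0,0,0,0,-1])

```text
t: 26.7
tool_pos: [0.6238, 0.0004, 0.1187]
orientation: [-1.495, 0.574, -0.573]
force: [-1.9, 0.3, 0.0]
opening: 0.0099
```

Emit:
carry_out(motion=[0,0,0,0,0,0,-1,0,0,0,0,0,0,-1,0,0,0,0,0,0,-1,0,0,0,0,0,0,-1,0,0,0,0,0,0,-1])

```text
t: 27.2
tool_pos: [0.6238, 0.0004, 0.1187]
orientation: [-1.495, 0.575, -0.573]
force: [-0.9, -0.4, 0.8]
opening: 0.0097
```

```bash
python3 mt.py 49.2 .6243,.001,.118; python3 tab.py .6243 .001 228 7; python3 look.py v3 side; python3 - <<'E'
from h import *
a=cv2.imread('pics/side_v3.png')[130:300,190:400]
cv2.imwrite('pics/v3c.png',cv2.resize(a,None,fx=3.5,fy=3.5,interpolation=cv2.INTER_CUBIC))
E
```

```text
27.2 [6.238e-01 4.000e-04 1.187e-01] jaw angle 48.0 open 0.0097 F [-0.9 -0.4  0.8] q [-0.08  0.25  1.51 -0.    1.39 -0.92]
d world [ 0.0005  0.0006 -0.0007] d tool [-0.      0.0007  0.0008] turn [ 0.1  -1.22 -0.04]
blob [ 267  235   22   76 1528] [277.97120419 274.05170157] proj mid [278.22130137 273.82022933]
tab fit [6.243000e-01 1.000000e-03 2.282317e+02] 0.095 init 0.104
t 27.25 tcp [6.238e-01 4.000e-04 1.187e-01] rot [-1.495  0.575 -0.573] open 0.0098 F [-1.09 -0.49  0.89] q [-0.08  0.25  1.51 -0.    1.39 -0.92]
```

View pics/v3c.png

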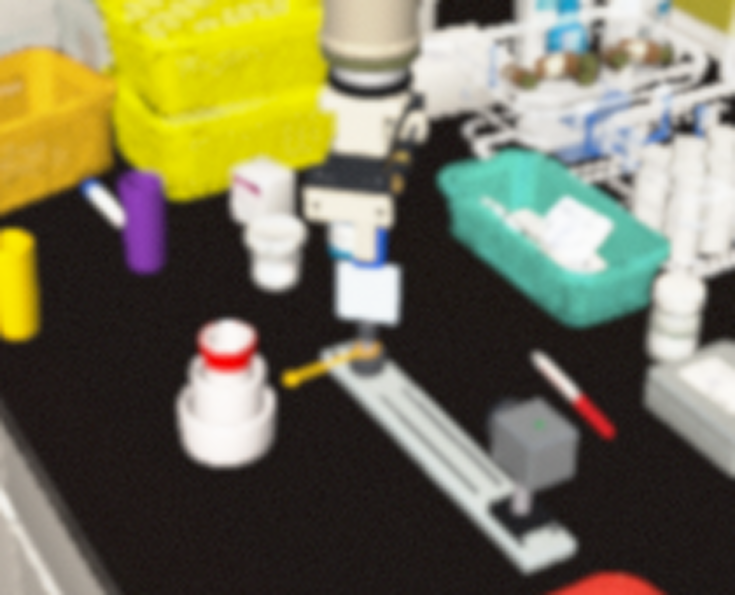

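```bash
python3 -c "
from plant import robot
print(robot.close_job())"
```

```text
the job is handed in; nothing more can be done
None
```

The job is handed in. The medium cup stands in the large one, the red-banded small cup stands in the medium one, and both were let go. The gripper is still holding the mirror's blue tab, turned about 37°. It took about 27 s of the 61 s allowed.

**Last checks:**
- **Cups:** The wrist overlays put the small cup's rim at about 110 mm, as expected when nested, and all three cups look upright. The large cup matches its starting position to within about 2 mm.
- **Mirror:** The needle pointed to about 187.7° against a target of 186.4°, so the line of sight misses the small cup's centre by about 3.5 mm (limit 18 mm). The angle worked out from the tab's own orientation agrees, at about 186°.
- **Grip:** Opening was 10 mm, equal to the tab's thickness, with the squeeze set to 30 N, and the pose held steady over the last second. Contact force on the tab was not measured directly.
- **Bystanders:** I saw none of them disturbed in the last side view, but I did not re-measure their positions.

**What failed or disagreed:**
- My first attempt to grip the medium cup closed above its rim and missed, without moving it.
- The wrist and side pictures show the fingertips about 19 mm behind the reported tool point, not 19 mm ahead as described. I went by the pictures for every grasp after that.
- For the tab I chose a height that keeps the tool point within the 40 mm limit under either reading (about 27 mm or 11 mm away).

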